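# Stow the dried slide carriers in their storage box

### The arm

A 7-joint arm with a two-finger parallel gripper is mounted at the origin on a cart in front of the work surface, level with it; the furniture and walls round the work are solid. World frame = base frame: x ahead of the robot, y to its left, z up, the work surface at z = 0. Lengths are in m, angles in rad, forces in N, time in s.
With the tool pointing down it reaches from about 0.35 to 0.9 m from the base axis. Payload 7.2 kg.
Tool frame: the origin (TCP) lies on the centre line of the jaws, within the pads' length; the fingertips stand 25 mm ahead of it and the grasp point (between the pads) lies 6 mm ahead of it; z points along the fingers, y is the direction in which the jaws open and shut (so a half turn about z gives the same grasp; the last joint's range is limited). The gripper opens to 88 mm and grips with 3 to 60 N. Pads are 20 mm wide; open, the fingers measure 115 mm over their backs; the gripper's body (75 mm by 178 mm) begins 61 mm behind the grasp point.
Start: joints at [1.065, 0.411, -0.013, 1.596, 0.006, 1.134, -0.082], TCP at [0.265, -0.566, 0.248] pointing down, gripper open.
Joint ranges: [-2.95, 2.95], [-0.29, 1.99], [-1.47, 1.44], [0.14, 2.54], [-1.03, 4.17], [0.13, 1.85], [-2.86, 2.86]. Speed limits (rad/s): [2.39, 2.39, 3.01, 3.01, 3.14, 3.14, 3.14].

### API

Orientations are given as a rotation vector (axis times angle).
In Python, from station import * gives the robot as it stands. The module is installed in compiled form; this text tells all that it offers.
- The arm moves only by the shell command python3 -m handwheel 'ROWS' [OPENING] [FORCE]. ROWS is JSON, one flat list of numbers, 6 for each row, row after row: the shift along the tool's x, y, z in cm, then the turn, a rotation vector about the tool's x, y, z in degrees. In form: [tx, ty, tz, wx, wy, wz, tx, ty, tz, wx, wy, wz, ...]. A call has 1 to 10 rows; each row shifts and turns the pose as measured when the row begins, along the tool's axes as they then stand; what a row does not reach is not made up. A row lasts 1/8 s, in which the tool goes at most 62.5 mm and 10.7 degrees, less where a joint would pass 70% of its speed; a pose out of reach is approached as far as the arm can. A call with a gripper value outside its range is refused whole. OPENING is the finger opening in cm, from 0 to 8.78, set as the call begins (- or left out, the last holds). The fingers move at their own pace and stop on an object; FORCE is the grip in N (left out, the last holds). Time passes only in rows, so rows that do not move let the fingers close. It gives the time, the measured TCP pose, the force and the opening at its end, in the units of the state.
- sense(): the state, without advancing time (a new reading comes with each control period).
- camera(name): name is "scene" or "top" or "wrist"; returns the picture (384x512x3 uint8, blue, green, red); there is no depth.
- camera_model(name): a dict with "camera_matrix" (3x3 intrinsics, pixels), "k1" (the pictures are not rectified: a ray, as slopes to the right and down, at radius r is drawn at 1 + k1 r^2 times it, then the intrinsics apply), "rvec" (rotation vector, rad) and "tvec" (3), from world to camera coordinates, as OpenCV has them. Camera axes: x right, y down, z forward; pixel columns grow to the right and rows downward; lengths in m; the calibration is good to about 2 mm. A picture is of the moment at which its call begins: read the wrist's pose just before it. camera_model takes no time and is no camera call; for the wrist camera it gives the pose at the moment of the call.
- finish_job(): hands the job in, once; it reports no verdict.
Trained networks look in the newest picture that a camera, given by its name, has taken for a name from the list of things; names that differ only in an ending like _2 or _b are one class to them, and where a whole thing is asked for, a point or a joint stands for the part that bears it (a point fixed in the world has none). Each returns a list of dicts, best first, with "score" (0 to 1); they miss things now and then, are a little off and sometimes report something else, mostly with a low value. They report only what shows in the picture. A call takes as long as a camera call.
- find_in(target, camera): "centre" ([x, y, z] in m, in world coordinates, good to about 4 mm: the middle of the surface that is visible of it).
- trace(target, camera): "pixels" (384x512 bool, what is visible of it).
The state is a dict: "clock": time; "joint_positions": joint angles; "qd": joint speeds; "joint_torque": joint torques, N m; "tcp_pos": TCP position; "orientation": TCP orientation; "contact_force": force on the tool from outside, world axes, zero at the start; "wrist_torque": the same for the moment, N m; "finger_gap": opening from 0.0 (shut) to 1.0 (fully open).
Only numpy, scipy, OpenCV 4.12 (cv2) and the standard library are available. Lean on these libraries where they do the work, as an engineer would, in place of code of your own. Each camera call takes 0.05 s, during which the arm holds its last target.

### The job

Lift the orange lid opener off its hook and use its blade in the notch at the box's front to lever the stiff lid open, then swing the lid well back. Lift every slide carrier off its hook and stand it upright in a slot of the box, then shut the lid completely. Leave the opener standing blade down in the green caddy, and do not disturb the bottles or the timer.

Things in the scene. Friction and masses are not known exactly. Their poses are not given: they have to be found in the camera images.
- stand: Fixed drying stand, pose varies; origin under its centre. Grey foot x -50..+60, y +-170 mm, 12 mm thick; posts at the ends; steel rail 16 mm high along y at x = +40 mm, centre 175 mm up; four hooks at y = -112.5, -37.5, 37.5, 112.5 mm, pointing to -x (the robot). Things hang on them at about x = 0. Some may be empty.
- hook0 (a point): The stand's hook at y = -112.5 mm, all alike; point on the bar's axis at stand x = 0, 175 mm up, axes as the stand's. A 6 mm round bar runs from the rail to x = -20 mm, then turns up: its tip at x = -23 mm tops 11 mm above the axis; 14 mm collar at x = 19..22 mm. To free a thing lift it 10 to 18 mm (higher, its window's foot meets the bar), then draw it 45 mm or more to -x.
- opener_mid (a point): Lid opener on a hook, its blade (+x) towards the rail. 146 mm tall, 120 g. Orange tab as the carriers' (45 tall, 34 wide in y, 12 thick in x), window 18 x 26 mm, shank 10 (x) x 16 mm, at the foot a blade 3 thick, 26 wide, from x = -5 to +40 mm. Point: half-way up on the shank axis, 73 mm above the blade's underside; tab's middle 50.5 mm, window's top edge 28 mm above it. z up.
- box: Fixed grey storage box, pose varies: 112 (x) x 164 (y) mm, rim 80 mm up, walls 6 mm; origin under its centre; front faces -x. Black insert (top 46 mm up, 52 at the slot ends) with three slots at y = -46, 0, 46 mm, each 78 mm long in x, 18 wide (26 at the mouth), floor 6 mm up: one upright carrier each, its 64 mm width along box x; its centre is then 64 mm up.
- notch (a point): Pry notch, centre of its mouth at the box's front face, 74 mm up: an opening 12 mm high and 68 mm wide between the front wall (68 mm up there) and the lid's front lower edge (80 mm up). Axes as the box's: +x goes in. The blade goes in level here.
- lid (a joint): Angle of the white lid: 0 shut, grows as it opens, stop at 1.95 rad. Hollow cover 112 x 164 mm, 50 mm deep, walls 6 mm, 150 g, no handle, flush with the box; hinged along the far rim. Its front lower edge is 112 mm from the hinge, its top face 50 mm above the hinge when shut. Stiff hinge (0.2 N m): it stays where it is left; about 3 N at the edge moves it.
- lid_hinge (a point): Middle of the lid's hinge line: box x = +56 mm, 80 mm up; axes as the box's. The hinge line runs along y.
- caddy_in (a point): Loose green square tool caddy (600 g), open at the top, 84 x 84 x 80 mm outside, 74 x 74 mm inside; point: centre of its inner floor, 9 mm above its underside.
- bottle: Bystander: reagent bottle with a blue cap, 56 x 56 x 106 mm, origin at the underside centre. Leave it alone.
- timer: Bystander: black bench timer with a yellow side, 50 x 76 x 24 mm, origin at the underside centre. Leave it alone.
- redcap: Bystander: bottle with a red cap, 48 x 48 x 111 mm, origin at the underside centre. Leave it alone.
- carrier_a_mid (a point): Slide carrier hanging on a hook (None if absent; all alike). Flat, 12 mm thick (x), 116 mm tall (z), 70 g. From below: white body 64 mm wide (y), 45 mm tall; window 18 wide, 26 tall for the hook; blue grip tab 34 wide, 45 tall, 12 thick. Point: its centre, 58 mm above the underside; window's top edge 13 mm, tab's middle 35 mm above it. z is up when upright.
- carrier_b_mid (a point): Slide carrier hanging on a hook (None if absent; all alike). Flat, 12 mm thick (x), 116 mm tall (z), 70 g. From below: white body 64 mm wide (y), 45 mm tall; window 18 wide, 26 tall for the hook; blue grip tab 34 wide, 45 tall, 12 thick. Point: its centre, 58 mm above the underside; window's top edge 13 mm, tab's middle 35 mm above it. z is up when upright.
- carrier_c_mid (a point): Slide carrier hanging on a hook (None if absent; all alike). Flat, 12 mm thick (x), 116 mm tall (z), 70 g. From below: white body 64 mm wide (y), 45 mm tall; window 18 wide, 26 tall for the hook; blue grip tab 34 wide, 45 tall, 12 thick. Point: its centre, 58 mm above the underside; window's top edge 13 mm, tab's middle 35 mm above it. z is up when upright.

How it is judged:
By the outcome, as a careful person would: the job done as asked, in the order asked, and still so for the second after the job is handed in, with the robot touching nothing.
Of carrier_a, carrier_b, carrier_c only 2 to 3 are there at a start; the rules pass over those that are not, and their reading is None.
At some moment in a run one of caddy may be knocked a few centimetres aside while the robot is not near it.
It also fails if it takes over 208 s, if anything falls off the work surface, if the arm or the gripper's body presses on something with over 40 N, if the wrist force passes 120 N, or if a joint passes its speed limit or range.

## Working session

There is one attempt and no reset: what is moved stays moved. The work goes in short steps, Python scripts to look and compute and a shell command to move; the robot and the scene stay as the last step left them, time stands still between calls to the robot, and variables do not carry over. Pictures are saved under pics/ and viewed, and the job is handed in when it is done.

```bash
mkdir -p pics; ls; python3 - <<'E'
from station import *
import cv2
print(sense())
for n in ("scene","top","wrist"):
    im=camera(n); cv2.imwrite(f"pics/a_{n}.png",im)
    m=camera_model(n); print(n,m)
E
```

```text
pics
{'clock': 0.0, 'joint_positions': array([ 1.06479503,  0.41189751, -0.01275748,  1.59703214,  0.00562269,
        1.13428652, -0.08220055]), 'qd': array([-0.00063404, -0.00184016,  0.00047212, -0.00078218,  0.00070362,
       -0.00136337, -0.00089057]), 'joint_torque': array([-2.80615805e-04, -5.87949085e+01,  6.42109551e-01, -2.91073930e+01,
       -5.37193974e-02,  1.83942681e-02,  1.87422820e-04]), 'tcp_pos': array([ 0.26475598, -0.5656457 ,  0.24681517]), 'orientation': array([-3.06511389e+00, -6.82002852e-01,  7.15839489e-04]), 'contact_force': array([ 3.17035020e-01,  1.87516414e-04, -1.05160665e+00]), 'wrist_torque': array([-0.04659038, -0.01158994, -0.03622114]), 'finger_gap': 1.0023435756726276}
scene {'camera_matrix': array([[452.5374013 ,   0.        , 258.77259516],
       [  0.        , 452.5374013 , 192.05413606],
       [  0.        ,   0.        ,   1.        ]]), 'k1': 0.01712351979575669, 'rvec': array([ 1.29178876, -2.36006874,  0.86866319]), 'tvec': array([0.26596783, 0.43668942, 1.20984757])}
top {'camera_matrix': array([[454.60036303,   0.        , 248.67068901],
       [  0.        , 454.60036303, 195.44762817],
       [  0.        ,   0.        ,   1.        ]]), 'k1': -0.024967886469095674, 'rvec': array([ 2.1705951 , -2.20428223,  0.07103171]), 'tvec': array([-9.48608789e-04,  5.64521001e-01,  1.31844928e+00])}
wrist {'camera_matrix': array([[265.5704891 ,   0.        , 255.02506505],
       [  0.        , 265.5704891 , 185.91095833],
       [  0.        ,   0.        ,   1.        ]]), 'k1': -0.038331117085306364, 'rvec': array([-2.43171268,  1.54611182,  0.23389896]), 'tvec': array([-0.62475417, -0.03448606,  0.39115649])}
```

View pics/a_scene.png

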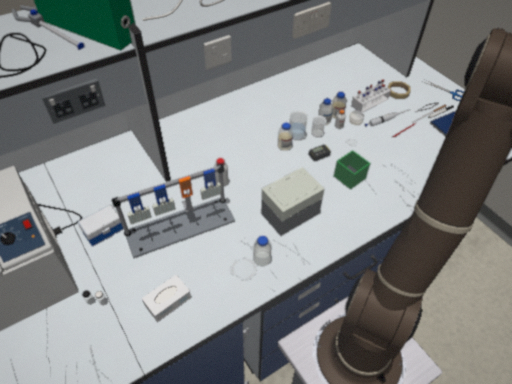

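View pics/a_top.png

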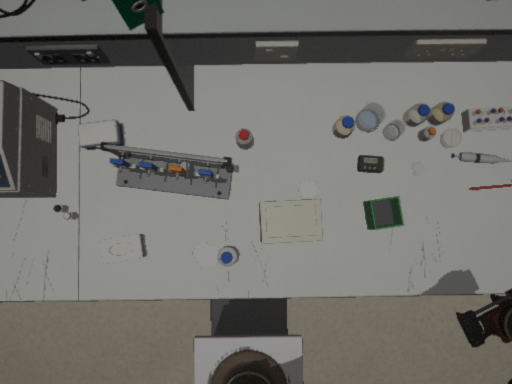

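View pics/a_wrist.png

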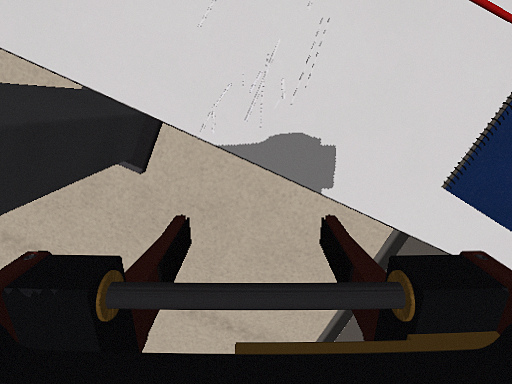

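```bash
python3 - <<'E'
from station import *
for cam in ("scene","top"):
  for t in ["stand","hook0","opener_mid","box","notch","lid","lid_hinge","caddy_in","bottle","timer","redcap","carrier_a_mid"]:
    try:
      r=find_in(t,cam); print(cam,t,[(d['centre'] if isinstance(d['centre'],list) else d['centre'].round(4).tolist(),round(float(d['score']),2)) for d in r][:4])
    except Exception as e: print(cam,t,e)
print(sense()['clock'])
E
```

```text
scene stand [([0.6349, 0.2227, 0.011], 0.72)]
scene hook0 [([0.6355, 0.2255, 0.0104], 0.75)]
scene opener_mid [([0.6315, 0.3259, 0.1532], 0.7), ([0.6109, 0.1773, 0.1681], 0.58)]
scene box [([0.4561, -0.1004, 0.1304], 0.62)]
scene notch [([0.4552, -0.1009, 0.1254], 0.89)]
scene lid [([0.4734, -0.1101, 0.1274], 0.6), ([0.4516, -0.099, 0.1226], 0.49)]
scene lid_hinge [([0.4509, -0.1003, 0.1264], 0.96)]
scene caddy_in [([0.5001, -0.3858, 0.0454], 0.97)]
scene bottle [([0.3744, 0.0635, 0.08], 0.77)]
scene timer [([0.6446, -0.3667, 0.0203], 0.82)]
scene redcap [([0.4519, -0.0992, 0.1226], 0.63), ([0.6151, 0.1807, 0.1702], 0.5), ([0.7142, -0.0013, 0.0683], 0.47), ([0.6352, 0.3239, 0.1504], 0.33)]
scene carrier_a_mid [([0.6245, 0.2525, 0.153], 0.97)]
top stand [([0.6318, 0.2139, 0.01], 0.68)]
top hook0 [([0.6323, 0.2158, 0.0146], 0.91)]
top opener_mid [([0.6217, 0.1716, 0.1524], 0.56)]
top box [([0.4855, -0.1211, 0.1274], 0.59), ([0.6435, 0.3094, 0.1789], 0.23)]
top notch [([0.4866, -0.1222, 0.1312], 0.65)]
top lid [([0.4839, -0.1211, 0.1348], 0.89), ([0.6086, 0.0965, 0.1853], 0.5)]
top lid_hinge [([0.4882, -0.1192, 0.1306], 0.76)]
top caddy_in [([0.5023, -0.4041, 0.0184], 0.8)]
top bottle []
top timer [([0.6498, -0.3724, 0.0226], 0.93)]
top redcap [([0.635, 0.2426, 0.1742], 0.71), ([0.7206, 0.0021, 0.0902], 0.59)]
top carrier_a_mid [([0.6342, 0.2386, 0.1785], 0.77)]
1.35
```

```bash
python3 - <<'E'
import cv2
t=cv2.imread("pics/a_top.png");s=cv2.imread("pics/a_scene.png")
cv2.imwrite("pics/b1.png",cv2.resize(t[130:210,90:250],None,fx=5,fy=5,interpolation=cv2.INTER_CUBIC))
cv2.imwrite("pics/b2.png",cv2.resize(t[145:285,190:410],None,fx=3.6,fy=3.6,interpolation=cv2.INTER_CUBIC))
cv2.imwrite("pics/b3.png",cv2.resize(s[140:260,105:245],None,fx=5,fy=5,interpolation=cv2.INTER_CUBIC))
cv2.imwrite("pics/b4.png",cv2.resize(s[130:260,230:390],None,fx=4.5,fy=4.5,interpolation=cv2.INTER_CUBIC))
E
```

```text
(no output)
```

View pics/b1.png

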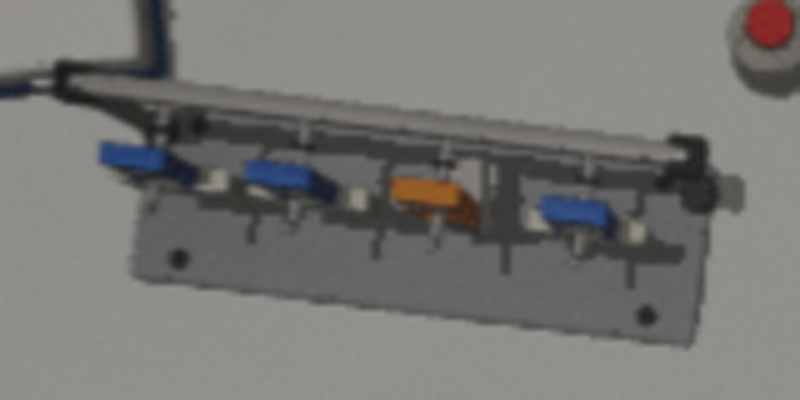

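View pics/b2.png

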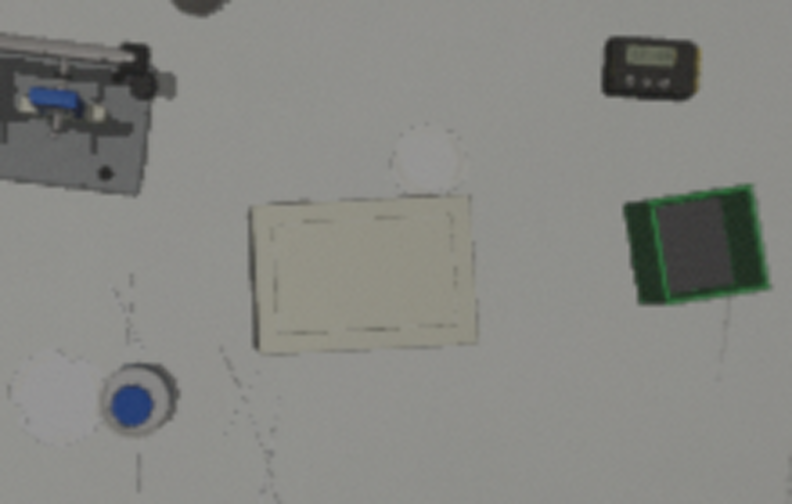

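View pics/b3.png

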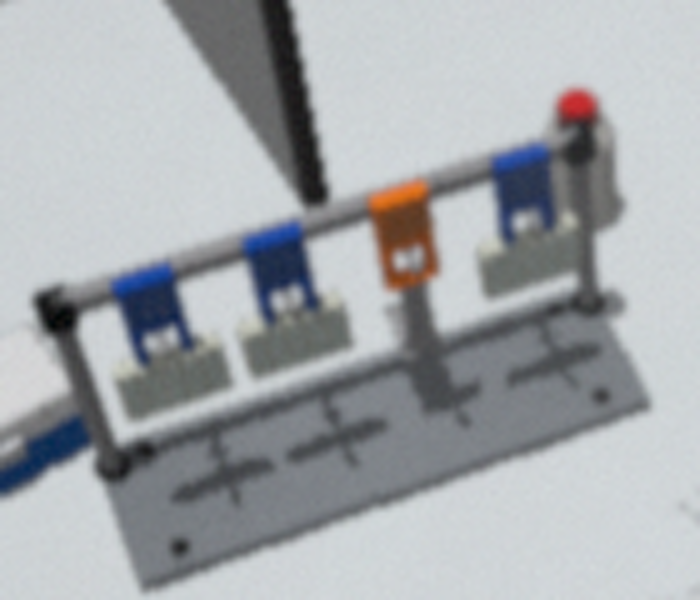

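View pics/b4.png

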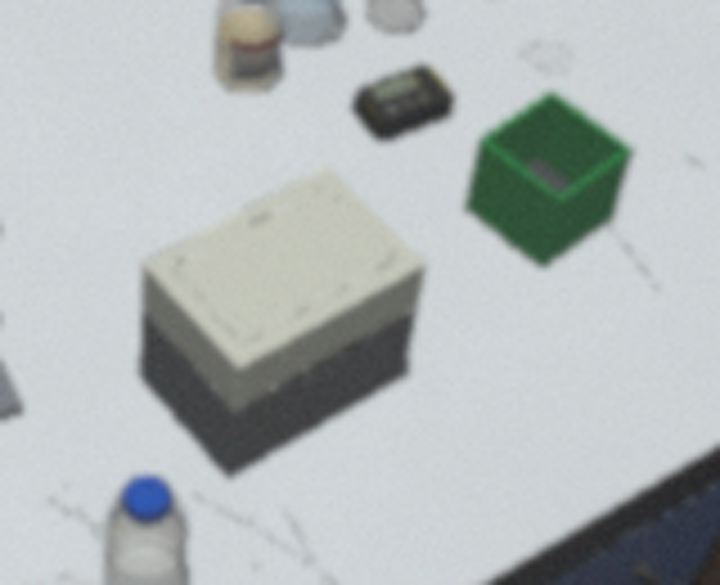

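```bash
cat > h.py <<'E'
import numpy as np, cv2, json
from scipy.optimize import least_squares
from scipy.spatial.transform import Rotation as R
MOD={}
def proj(P,m):
    P=np.atleast_2d(P); Rm=cv2.Rodrigues(np.array(m['rvec']))[0]
    c=P@Rm.T+np.array(m['tvec']); s=c[:,:2]/c[:,2:]
    s=s*(1+m['k1']*(s**2).sum(1,keepdims=True)); K=m['camera_matrix']
    return s*[K[0][0],K[1][1]]+[K[0][2],K[1][2]]
def tw(p,P):
    x,y,a=p; P=np.atleast_2d(np.array(P,float)); c,s=np.cos(a),np.sin(a)
    return np.c_[x+c*P[:,0]-s*P[:,1],y+s*P[:,0]+c*P[:,1],P[:,2]]
def fit(obs,p0):
    """obs: list of (model, localpts, pixels)"""
    f=lambda p: np.concatenate([(proj(tw(p,L),m)-px).ravel() for m,L,px in obs])
    r=least_squares(f,p0,loss='soft_l1'); return r.x,f(r.x).reshape(-1,2)
def px(a,off,s): return (np.array(a,float)+.5)/s-.5+off
def draw(im,m,p,L,edges,col=(0,0,255)):
    q=proj(tw(p,L),m)
    for a,b in edges: cv2.line(im,tuple(int(round(v*16)) for v in q[a]),tuple(int(round(v*16)) for v in q[b]),col,1,cv2.LINE_AA,4)
E
python3 - <<'E'
from station import *
from h import *
T,S=camera_model("top"),camera_model("scene")
bt=np.array([[56,82,130],[56,-82,130],[-56,-82,130],[-56,82,130]])/1e3
bs=np.array([[56,82,130],[56,-82,130],[-56,-82,130],[-56,82,130],[56,82,0],[-56,82,0],[-56,-82,0]])/1e3
p1=px([(250,207),(469,196),(478,343),(258,353)],(190,145),3.6)
p2=px([(142,265),(327,170),(425,265),(238,367),(141,375),(231,475),(405,375)],(230,130),4.5)
for o in ([(T,bt,p1)],[(S,bs,p2)],[(T,bt,p1),(S,bs,p2)]):
    p,r=fit(o,[.48,-.12,0]); print('box',p.round(4),r.round(1).tolist())
ft=np.array([[-50,170,12],[-50,-170,12]])/1e3
q1=px([(132,277),(691,347)],(90,130),5);q2=px([(145,590),(650,408)],(105,140),5)
for o in ([(T,ft,q1)],[(S,ft,q2)],[(T,ft,q1),(S,ft,q2)]):
    p,r=fit(o,[.63,.22,0]); print('stand',p.round(4),r.round(1).tolist())
# caddy: rim z .08
ct=np.array([[42,42,80],[42,-42,80],[-42,-42,80],[-42,42,80]])/1e3
c1=px([(624,203),(752,186),(769,288),(640,303)],(190,145),3.6)
c2=px([(485,143),(552,94),(630,152),(560,198)],(230,130),4.5)
for o in ([(T,ct,c1)],[(S,ct,c2)],[(T,ct,c1),(S,ct,c2)]):
    p,r=fit(o,[.5,-.4,.1]); print('caddy',p.round(4),r.round(1).tolist())
E
```

```text
box [ 0.4868 -0.1215  0.0338] [[0.1, -0.5], [0.0, -0.5], [-0.0, 0.4], [-0.0, 0.6]]
box [ 0.4865 -0.123   0.0349] [[-0.0, -0.6], [0.1, -1.0], [0.6, -0.5], [0.2, 0.3], [-0.6, 0.2], [-0.5, 1.0], [0.1, 0.3]]
box [ 0.4865 -0.1222  0.0348] [[0.3, -0.4], [0.2, -0.4], [0.2, 0.4], [0.2, 0.8], [-0.2, -0.5], [-0.1, -0.9], [0.4, -0.4], [-0.0, 0.4], [-0.8, 0.3], [-0.7, 1.1], [-0.1, 0.4]]
stand [ 0.6282  0.2109 -0.1397] [[-0.9, -0.1], [0.9, 0.1]]
stand [ 0.6223  0.2124 -0.1409] [[-0.9, 0.2], [1.1, -0.4]]
stand [ 0.6265  0.2119 -0.1371] [[-1.2, 0.6], [0.6, 0.5], [-1.2, -0.7], [0.5, -1.5]]
caddy [ 0.5063 -0.3855  0.1232] [[3.0, -1.1], [-3.2, -0.5], [-3.1, 0.8], [3.2, 0.8]]
caddy [ 0.5036 -0.395   0.1337] [[-1.5, -0.4], [-0.0, -0.5], [1.0, -0.1], [0.2, 1.3]]
caddy [ 0.5049 -0.393   0.1323] [[5.5, -0.5], [-0.7, -0.2], [-0.4, 1.1], [6.0, 1.4], [-2.2, -0.4], [-0.7, -0.5], [0.3, -0.1], [-0.6, 1.3]]
```

```bash
cat >> h.py <<'E'
def go(x,y,z,yawy_deg,s=None):
    """tool pointing down target TCP, bearing of tool y (deg): print shift in tool axes [cm], turn [deg] rotvec tool axes"""
    from station import sense
    s=s or sense(); p=np.array(s['tcp_pos']); Rc=R.from_rotvec(s['orientation'])
    a=np.radians(yawy_deg); ty=np.array([np.cos(a),np.sin(a),0]); tz=np.array([0,0,-1.]); tx=np.cross(ty,tz)
    Rt=R.from_matrix(np.c_[tx,ty,tz]); d=np.array([x,y,z])-p
    rv=np.degrees((Rc.inv()*Rt).as_rotvec())
    cy=Rc.as_matrix()[:,1]
    print('tcp',p.round(4),'ybear',np.degrees(np.arctan2(cy[1],cy[0])).round(2),'F',np.array(s['contact_force']).round(1),'gap',round(s['finger_gap']*8.8,2),'t',round(s['clock'],2))
    print(' shift_cm now-axes',(Rc.inv().apply(d)*100).round(2),'final-axes',(Rt.inv().apply(d)*100).round(2),'turn',rv.round(2))
E
python3 - <<'E'
from h import *
go(.55,.17,.38,-7.85)
E
```

```text
tcp [ 0.265  -0.5661  0.2477] ybear -64.92 F [ 0.7 -0.3  0.1] gap 8.8 t 1.35
 shift_cm now-axes [ 57.02 -54.58 -13.24] final-axes [ 76.81  18.18 -13.23] turn [ 1.000e-02 -0.000e+00 -5.707e+01]
```

```bash
python3 -m handwheel '[0,0,-4.5,0,0,0, 0,0,-4.5,0,0,0, 0,0,-4.3,0,0,0, 0,0,0,0,0,-9.5, 0,0,0,0,0,-9.5, 0,0,0,0,0,-9.5, 0,0,0,0,0,-9.5, 0,0,0,0,0,-9.5, 0,0,0,0,0,-9.5]' 5; python3 -c "
from h import *
go(.55,.17,.38,-7.85)"
```

```text
clock: 2.48
tcp_pos: [0.265, -0.5657, 0.3853]
orientation: [2.337, 2.099, -0.001]
contact_force: [-0.6, 0.5, -0.2]
finger_gap: 0.568
tcp [ 0.265  -0.5657  0.3853] ybear -6.12 F [-0.6  0.5 -0.2] gap 5.0 t 2.48
 shift_cm now-axes [76.2  20.49  0.5 ] final-axes [76.78 18.19  0.53] turn [-0.01  0.02  1.73]
```

```bash
python3 -m handwheel '[5,1.3,0,0,0,0, 5,1.3,0,0,0,0, 5,1.3,0,0,0,0, 5,1.3,0,0,0,0, 5,1.3,0,0,0,0, 5,1.3,0,0,0,0, 5,1.3,0,0,0,0, 5,1.3,0,0,0,0, 5,1.3,0,0,0,0, 5,1.3,0,0,0,1.7]'; python3 -m handwheel '[5,1.3,0,0,0,0, 5,1.3,0,0,0,0, 5,1.3,0,0,0,0, 4,1.3,0,0,0,0, 2,1,0,0,0,0]';python3 - <<'E'
from station import *
from h import *
go(.55,.17,.38,-7.85)
im=camera("wrist"); cv2.imwrite("pics/c_wrist.png",im)
E
```

```text
clock: 3.72
tcp_pos: [0.4501, -0.0711, 0.385]
orientation: [2.37, 2.054, -0.001]
contact_force: [1.4, -0.0, -0.6]
finger_gap: 0.568
clock: 4.35
tcp_pos: [0.5434, 0.1369, 0.3856]
orientation: [2.368, 2.054, 0.003]
contact_force: [-0.0, -0.1, 0.7]
finger_gap: 0.573
tcp [0.5434 0.1369 0.3856] ybear -8.11 F [-0.  -0.1  0.7] gap 5.04 t 4.35
 shift_cm now-axes [3.37 0.18 0.55] final-axes [3.37 0.2  0.56] turn [ 0.37  0.2  -0.27]
```

View pics/c_wrist.png

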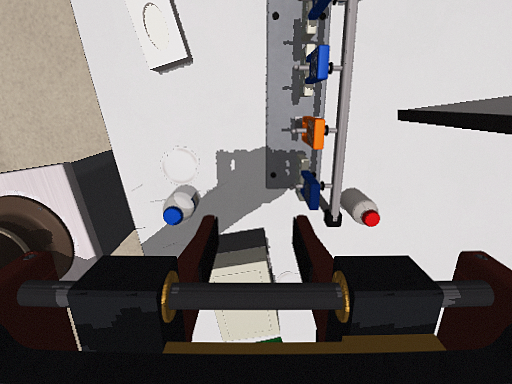

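```bash
cat >> h.py <<'E'
TAB=np.array([[-6,-17,0],[6,-17,0],[6,17,0],[-6,17,0]])/1e3
def tabs(p,dz=0):
    L=[];E=[]
    for yh in (-.1125,-.0375,.0375,.1125):
        n=len(L); L+= [ [a[0],a[1]+yh,.223+dz] for a in TAB]; E+=[(n,n+1),(n+1,n+2),(n+2,n+3),(n+3,n)]
    n=len(L);L+=[[.032,-.17,.183],[.032,.17,.183],[.048,-.17,.183],[.048,.17,.183],[-.05,-.17,.012],[-.05,.17,.012],[.06,-.17,.012],[.06,.17,.012]]
    E+=[(n,n+1),(n+2,n+3),(n+4,n+5),(n+6,n+7),(n+4,n+6),(n+5,n+7)]
    return L,E
E
python3 - <<'E'
from station import *
from h import *
m=camera_model("wrist"); im=cv2.imread("pics/c_wrist.png"); p=[.6265,.2119,-.1371]
big=cv2.resize(im[0:230,230:390],None,fx=4,fy=4,interpolation=cv2.INTER_CUBIC)[:, :]
cv2.imwrite("pics/c1.png",cv2.resize(im[80:230,240:370],None,fx=4,fy=4,interpolation=cv2.INTER_CUBIC))
L,E=tabs(p); i2=im.copy(); draw(i2,m,p,L,E)
cv2.imwrite("pics/c2.png",cv2.resize(i2[80:230,240:370],None,fx=4,fy=4,interpolation=cv2.INTER_CUBIC))
for n in("top","scene"):
    i2=cv2.imread(f"pics/a_{n}.png"); draw(i2,camera_model(n),p,L,E)
    c=i2[130:210,90:250] if n=="top" else i2[140:260,105:245]
    cv2.imwrite(f"pics/c3{n}.png",cv2.resize(c,None,fx=5,fy=5,interpolation=cv2.INTER_CUBIC))
E
```

```text
(no output)
```

View pics/c1.png

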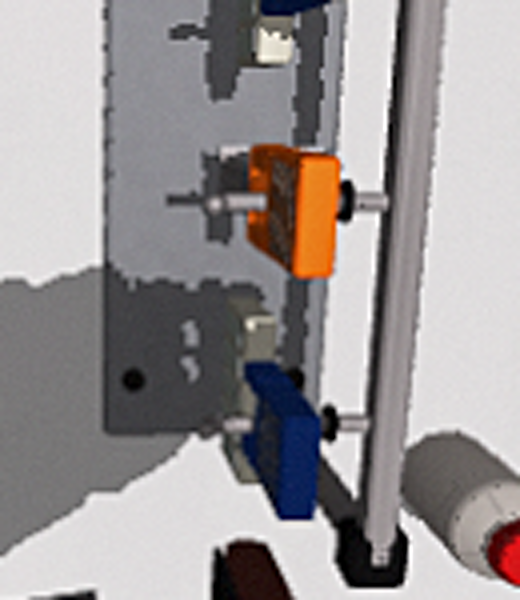

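View pics/c2.png

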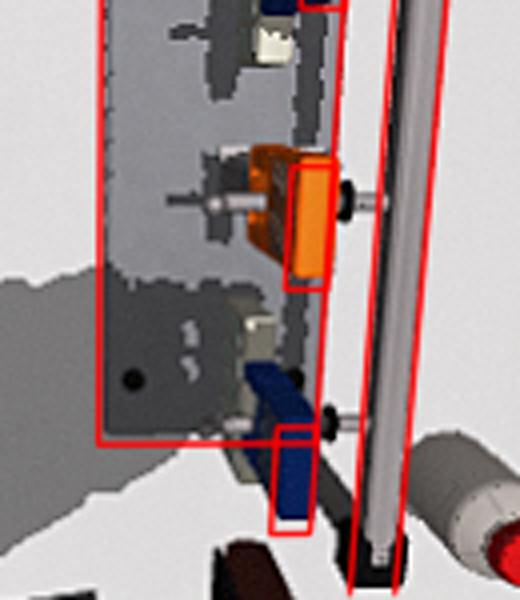

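View pics/c3top.png

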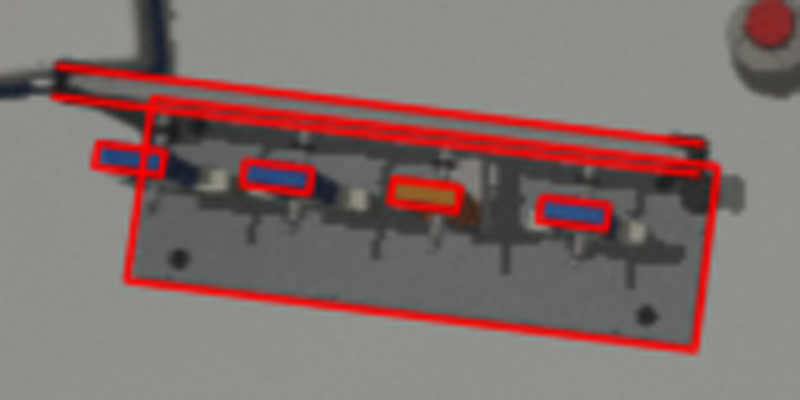

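View pics/c3scene.png

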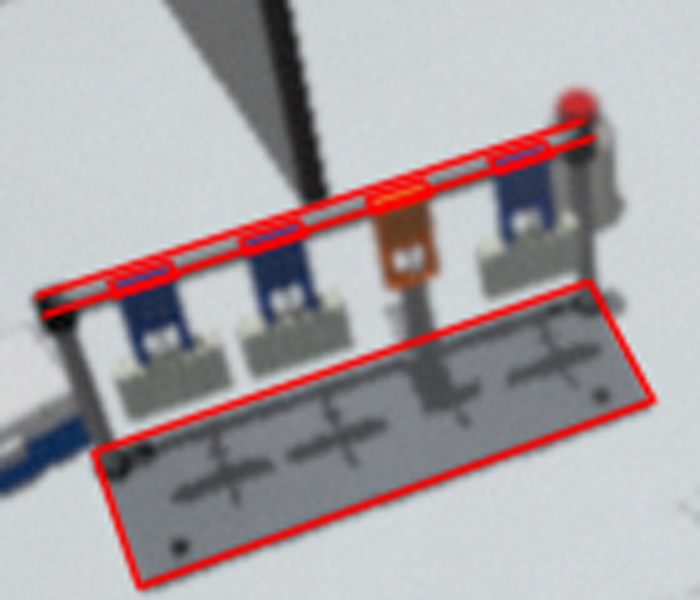

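```bash
cat >> h.py <<'E'
def back(uv,m,z):
    K=np.array(m['camera_matrix']); s0=np.array([(uv[0]-K[0,2])/K[0,0],(uv[1]-K[1,2])/K[1,1]]); s=s0.copy()
    for _ in range(10): s=s0/(1+m['k1']*(s@s))
    Rm=cv2.Rodrigues(np.array(m['rvec']))[0]; d=Rm.T@np.array([s[0],s[1],1]); o=-Rm.T@np.array(m['tvec'])
    return o+d*(z-o[2])/d[2]
E
python3 - <<'E'
from station import *
from h import *
m=camera_model("wrist")
c=px([(301,155),(339,155),(330,277),(294,275)],(240,80),4)
b=[back(q,m,.223) for q in c]; print(np.round(b,4)); print('centre',np.mean(b,0))
c=px([(317,440),(311,518),(277,518)],(240,80),4)
print(np.round([back(q,m,.223) for q in c],4))
for p in([.6265,.2119,-.1371],):
  print(tw(p,[[0,-.1125,0],[0,-.0375,0],[0,.0375,0],[0,.1125,0]]))
print(-np.array(cv2.Rodrigues(m['rvec'])[0]).T@m['tvec'])
for t in("opener_mid","carrier_a_mid"): print(t,find_in(t,"wrist"))
E
```

```text
[[0.6206 0.1951 0.223 ]
 [0.6309 0.1937 0.223 ]
 [0.6261 0.1604 0.223 ]
 [0.616  0.1624 0.223 ]]
centre [0.6234193  0.17787929 0.223     ]
[[0.6191 0.1124 0.223 ]
 [0.6155 0.0878 0.223 ]
 [0.6053 0.0893 0.223 ]]
[[0.61112452 0.10045564 0.        ]
 [0.62137484 0.17475188 0.        ]
 [0.63162516 0.24904812 0.        ]
 [0.64187548 0.32334436 0.        ]]
[0.555788   0.21925507 0.52128556]
opener_mid [{'centre': [0.6148, 0.1751, 0.2144], 'score': 0.7}]
carrier_a_mid [{'centre': [0.6293, 0.2488, 0.1937], 'score': 0.71}, {'centre': [0.6352, 0.2114, 0.0104], 'score': 0.18}]
```

```bash
python3 -c "
from h import *
go(.6225,.1765,.260,-7.9)"
```

```text
tcp [0.5431 0.1353 0.3853] ybear -8.13 F [-0.2 -1.1 -0.2] gap 4.99 t 4.5
 shift_cm now-axes [ 5.25  7.21 12.55] final-axes [ 5.17  7.3  12.53] turn [ 0.32  0.22 -0.24]
```

```bash
python3 -m handwheel '[2.6,3.6,0,0,0,0, 2.6,3.6,0,0.3,0.2,0, 0,0,4,0,0,0, 0,0,4,0,0,0, 0,0,4,0,0,0, 0,0,0,0,0,0]' 3.2; python3 - <<'E'
from station import *
from h import *
go(.6225,.1765,.214,-7.9)
im=camera("wrist"); cv2.imwrite("pics/d.png",im)
E
```

```text
clock: 5.25
tcp_pos: [0.6246, 0.1668, 0.2644]
orientation: [2.379, 2.041, -0.002]
contact_force: [0.5, 0.4, 0.3]
finger_gap: 0.366
tcp [0.6246 0.1668 0.2644] ybear -8.75 F [0.5 0.4 0.3] gap 3.22 t 5.25
 shift_cm now-axes [ 0.95 -0.38  5.04] final-axes [ 0.93 -0.34  5.04] turn [ 0.25  0.31 -0.85]
```

View pics/d.png

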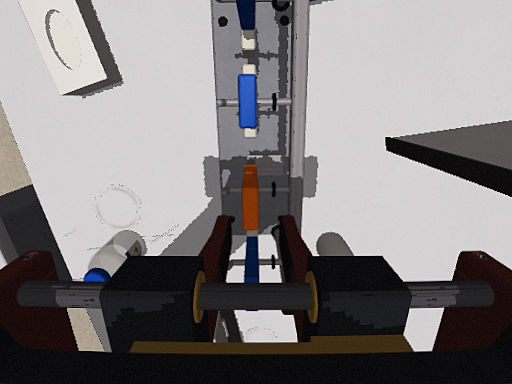

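```bash
python3 - <<'E'
from station import *
from h import *
m=camera_model("wrist")
im=cv2.imread("pics/d.png"); cv2.imwrite("pics/d1.png",cv2.resize(im[60:260,190:320],None,fx=4,fy=4,interpolation=cv2.INTER_CUBIC)[:600] if 0 else cv2.resize(im[110:250,190:320],None,fx=4,fy=4,interpolation=cv2.INTER_CUBIC))
s=sense(); Rc=R.from_rotvec(s['orientation']);
print(proj([s['tcp_pos']+Rc.apply([0,0,.025]),s['tcp_pos']+Rc.apply([0,0,.05])],m))
E
```

```text
[[253.31614584 231.05252163]
 [253.51014982 216.07693664]]
```

View pics/d1.png

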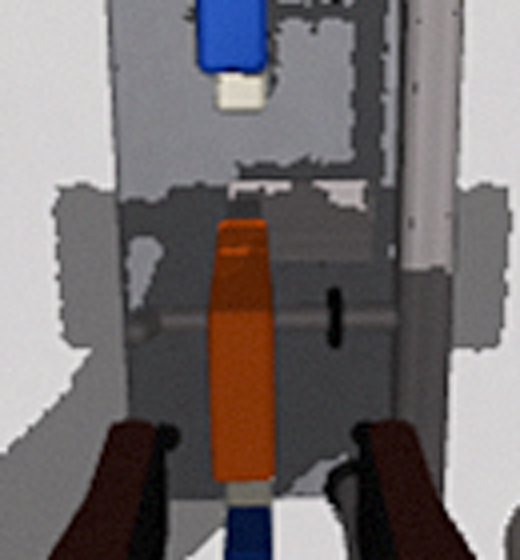

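```bash
python3 - <<'E'
from station import *
from h import *
m=camera_model("wrist")
c=px([(210,310),(270,310),(274,478),(214,482)],(190,110),4)
b=[back(q,m,.223) for q in c]; print(np.round(b,4)); c=np.mean(b,0);print('centre',c)
go(c[0],c[1],.214,-8)
E
```

```text
[[0.6218 0.1932 0.223 ]
 [0.6324 0.1916 0.223 ]
 [0.6282 0.1589 0.223 ]
 [0.617  0.1599 0.223 ]]
centre [0.62482793 0.17589664 0.223     ]
tcp [0.6256 0.1675 0.2668] ybear -8.76 F [ 0.3 -0.7  0.8] gap 3.19 t 5.3
 shift_cm now-axes [ 0.84 -0.25  5.28] final-axes [ 0.82 -0.2   5.28] turn [ 0.43  0.22 -0.76]
```

```bash
python3 -m handwheel '[0.8,-0.2,2.5,0.4,0.2,0.7, 0,0,2,0,0,0, 0,0,0.6,0,0,0, 0,0,0,0,0,0]'; python3 - <<'E'
from station import *
from h import *
go(.6248,.1759,.214,-8)
im=camera("wrist"); cv2.imwrite("pics/e.png",im[100:300,150:350])
E
```

```text
clock: 5.8
tcp_pos: [0.6285, 0.1745, 0.2223]
orientation: [2.395, 2.023, 0.014]
contact_force: [-0.2, -0.3, 0.5]
finger_gap: 0.359
tcp [0.6285 0.1745 0.2223] ybear -9.63 F [-0.2 -0.3  0.5] gap 3.16 t 5.8
 shift_cm now-axes [ 0.07 -0.39  0.83] final-axes [ 0.08 -0.38  0.83] turn [ 0.6  -0.17 -1.63]
```

View pics/e.png

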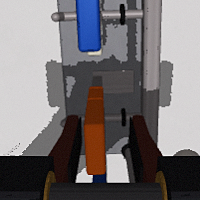

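```bash
python3 -m handwheel '[0,-0.4,0.8,0.5,0,-1.6, 0,0,0,0,0,0]'; python3 - <<'E'
from station import *
from h import *
go(.6248,.1759,.214,-8)
im=camera("wrist"); cv2.imwrite("pics/e2.png",im[100:300,150:350])
E
```

```text
clock: 6.1
tcp_pos: [0.6249, 0.1754, 0.2153]
orientation: [2.369, 2.063, 0.007]
contact_force: [-0.8, -0.2, 0.5]
finger_gap: 0.367
tcp [0.6249 0.1754 0.2153] ybear -7.91 F [-0.8 -0.2  0.5] gap 3.23 t 6.1
 shift_cm now-axes [ 0.05 -0.02  0.13] final-axes [ 0.05 -0.02  0.13] turn [ 0.18 -0.2   0.09]
```

View pics/e2.png

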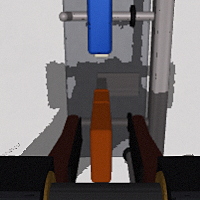

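Tab sits midway between the fingertips (crop columns 92–112, fingers at 78 and 128). Close.

```bash
python3 -m handwheel '[0,0,0,0,0,0, 0,0,0,0,0,0, 0,0,0,0,0,0, 0,0,0,0,0,0, 0,0,0,0,0,0, 0,0,0,0,0,0]' 0 35; python3 -c "
from h import *
go(.6248,.1759,.228,-8)"
```

```text
clock: 6.9
tcp_pos: [0.6252, 0.1758, 0.2162]
orientation: [2.37, 2.062, 0.009]
contact_force: [-0.8, -0.5, -0.4]
finger_gap: 0.132
tcp [0.6252 0.1758 0.2162] ybear -7.94 F [-0.8 -0.5 -0.4] gap 1.16 t 6.9
 shift_cm now-axes [ 0.01 -0.04 -1.18] final-axes [ 0.   -0.05 -1.18] turn [ 0.24 -0.24  0.06]
```

```bash
python3 -m handwheel '[0,0,-0.7,0,0,0, 0,0,-0.7,0,0,0, 0,0,0,0,0,0]'; python3 -c "
from h import *
go(.6248,.1759,.230,-8)"
```

```text
clock: 7.28
tcp_pos: [0.6253, 0.1756, 0.2312]
orientation: [2.37, 2.062, 0.009]
contact_force: [0.0, 0.3, -0.7]
finger_gap: 0.138
tcp [0.6253 0.1756 0.2312] ybear -7.95 F [ 0.   0.3 -0.7] gap 1.21 t 7.28
 shift_cm now-axes [ 0.02 -0.05  0.12] final-axes [ 0.02 -0.05  0.12] turn [ 0.24 -0.24  0.05]
```

```bash
python3 -m handwheel '[0,-1.5,0,0,0,0, 0,-1.5,0,0,0,0, 0,-1.5,0,0,0,0, 0,-1.5,0,0,0,0, 0,-2,0,0,0,0, 0,-2,0,0,0,0, 0,-2,0,0,0,0, 0,0,0,0,0,0]'; python3 - <<'E'
from station import *
from h import *
go(.6248,.1759,.230,-8)
for n in("wrist","scene"): cv2.imwrite(f"pics/f_{n}.png",camera(n))
E
```

```text
clock: 8.28
tcp_pos: [0.4963, 0.1935, 0.2306]
orientation: [2.366, 2.064, 0.008]
contact_force: [0.4, 0.5, -1.3]
finger_gap: 0.134
tcp [0.4963 0.1935 0.2306] ybear -7.82 F [ 0.4  0.5 -1.3] gap 1.18 t 8.28
 shift_cm now-axes [1.000e-02 1.297e+01 1.200e-01] final-axes [ 0.05 12.97  0.06] turn [ 0.26 -0.14  0.18]
```

View pics/f_wrist.png

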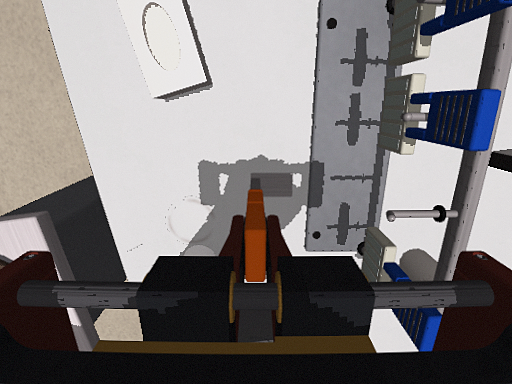

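View pics/f_scene.png

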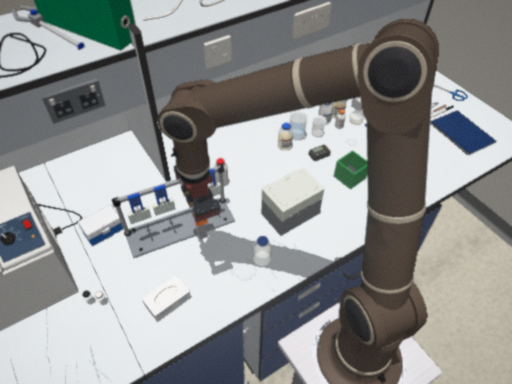

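```bash
python3 -m handwheel '[0,0,-4,0.2,-0.1,0, 0,0,-4,0,0,0, 0,0,0,0,0,-9.8]';  python3 -c "
from h import *
go(.3658,-.126,.31,2)"
```

```text
clock: 8.75
tcp_pos: [0.5001, 0.1918, 0.3126]
orientation: [-2.184, -2.258, -0.003]
contact_force: [-0.1, 0.2, -1.9]
finger_gap: 0.134
tcp [0.5001 0.1918 0.3126] ybear 1.92 F [-0.1  0.2 -1.9] gap 1.18 t 8.75
 shift_cm now-axes [-31.31 -14.49   0.19] final-axes [-31.29 -14.53   0.26] turn [ 0.08 -0.09 -0.08]
```

```bash
python3 -m handwheel '[-4,-1.8,0,0,0,0, -4,-1.8,0,0,0,0, -4,-1.8,0,0,0,0, -4,-1.8,0,0,0,0, -4,-1.8,0,0,0,0, -4,-1.8,0,0,0,0, -4,-1.8,0,0,0,0, -3,-1.5,0,0,0,0, 0,0,0,0,0,0]';  python3 - <<'E'
from station import *
from h import *
go(.3658,-.126,.2115,2)
cv2.imwrite("pics/g.png",camera("wrist"))
E
```

```text
clock: 9.88
tcp_pos: [0.3718, -0.1367, 0.3124]
orientation: [2.187, 2.252, 0.014]
contact_force: [-0.1, -0.4, -0.9]
finger_gap: 0.136
tcp [ 0.3718 -0.1367  0.3124] ybear 1.67 F [-0.1 -0.4 -0.9] gap 1.2 t 9.88
 shift_cm now-axes [ 1.04 -0.65 10.09] final-axes [ 1.09 -0.56 10.09] turn [ 0.46 -0.27 -0.32]
```

View pics/g.png

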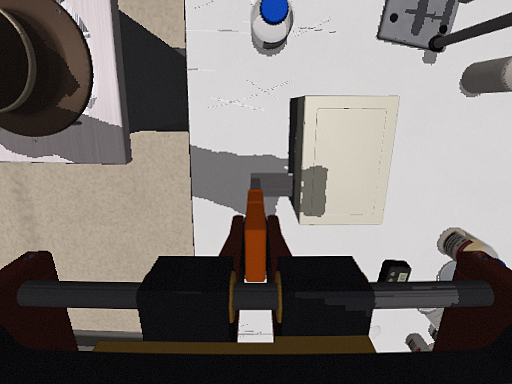

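```bash
python3 - <<'E'
from station import *
from h import *
m=camera_model("wrist")
im=cv2.imread("pics/g.png")
cv2.imwrite("pics/g1.png",cv2.resize(im[80:240,240:420],None,fx=4,fy=4,interpolation=cv2.INTER_CUBIC))
bt=np.array([[56,82,130],[56,-82,130],[-56,-82,130],[-56,82,130]])/1e3
p,r=fit([(m,bt,np.array([(399,96.5),(384.5,224.5),(302,224),(304,96)]))],[.487,-.122,.03]);print(p,r.tolist())
E
```

```text
[ 0.48907915 -0.12114698  0.05686504] [[1.0538024381812647, -1.7881348480207038], [-0.0742615326398095, -0.16020387558455695], [-1.2251970157396386, 2.9712347720501384], [0.05087262151539562, 0.34031191099839475]]
```

View pics/g1.png

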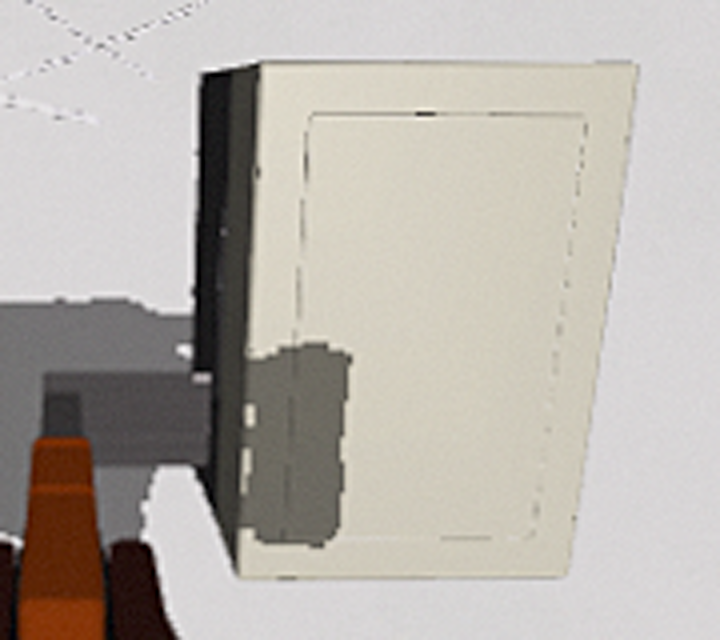

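```bash
python3 - <<'E'
from station import *
from h import *
m=camera_model("wrist")
bt=np.array([[56,82,130],[56,-82,130],[-56,-82,130],[-56,82,130]])/1e3
p,r=fit([(m,bt,px([(639,64),(568,577),(238,577),(260,62)],(240,80),4))],[.487,-.122,.03]);print(p,r.round(2).tolist())
# blade tip: top face z
s=sense(); zb=s['tcp_pos'][2]-.139+.003
for q in px([(212,376),(211,465)],(240,80),4): print(back(q,m,zb))
Rc=R.from_rotvec(s['orientation']); print(s['tcp_pos'], Rc.as_matrix()[:,1:].round(4))
print((s['tcp_pos']+Rc.apply([0.0,.04,.139])).round(4))
E
```

```text
[ 0.48751049 -0.12040165  0.03706786] [[0.72, -0.65], [0.45, 0.72], [-0.68, 1.81], [-0.44, -0.55]]
[ 0.41420639 -0.12256757  0.17645914]
[ 0.41572673 -0.14743916  0.17645914]
[ 0.37241031 -0.13543446  0.31245914] [[ 0.9995  0.0084]
 [ 0.0309  0.0054]
 [ 0.0085 -1.    ]]
[ 0.4136 -0.1334  0.1738]
```

```bash
python3 -m handwheel '[1,-0.65,2,0.4,-0.2,-0.3, 0,0,4,0,0,0, 0,0,3,0,0,0, 0,0,0,0,0,0]';  python3 - <<'E'
from station import *
from h import *
go(.366,-.1258,.2115,2)
E
```

```text
clock: 10.42
tcp_pos: [0.3698, -0.1223, 0.2217]
orientation: [2.173, 2.265, 0.009]
contact_force: [-0.2, 0.2, -0.8]
finger_gap: 0.133
tcp [ 0.3698 -0.1223  0.2217] ybear 2.37 F [-0.2  0.2 -0.8] gap 1.17 t 10.43
 shift_cm now-axes [-0.34 -0.4   1.02] final-axes [-0.34 -0.39  1.02] turn [ 0.34 -0.11  0.37]
```

```bash
python3 -m handwheel '[-0.35,-0.2,1.0,0.4,0,0.3, 0,0,0,0,0,0]';  python3 - <<'E'
from station import *
from h import *
go(.366,-.1258,.2115,2)
for n in("wrist","scene"): cv2.imwrite(f"pics/i_{n}.png",camera(n))
s=cv2.imread("pics/i_scene.png"); cv2.imwrite("pics/i_s.png",cv2.resize(s[130:260,200:360],None,fx=4.5,fy=4.5,interpolation=cv2.INTER_CUBIC))
s=cv2.imread("pics/i_wrist.png"); cv2.imwrite("pics/i_w.png",cv2.resize(s[80:240,220:400],None,fx=4,fy=4,interpolation=cv2.INTER_CUBIC))
E
```

```text
clock: 10.68
tcp_pos: [0.3696, -0.1257, 0.2129]
orientation: [-2.18, -2.262, -0.002]
contact_force: [0.1, -0.0, -1.2]
finger_gap: 0.138
tcp [ 0.3696 -0.1257  0.2129] ybear 2.12 F [ 0.1 -0.  -1.2] gap 1.21 t 10.68
 shift_cm now-axes [ 0.   -0.36  0.13] final-axes [ 0.   -0.36  0.14] turn [ 0.05 -0.08  0.12]
```

View pics/i_s.png

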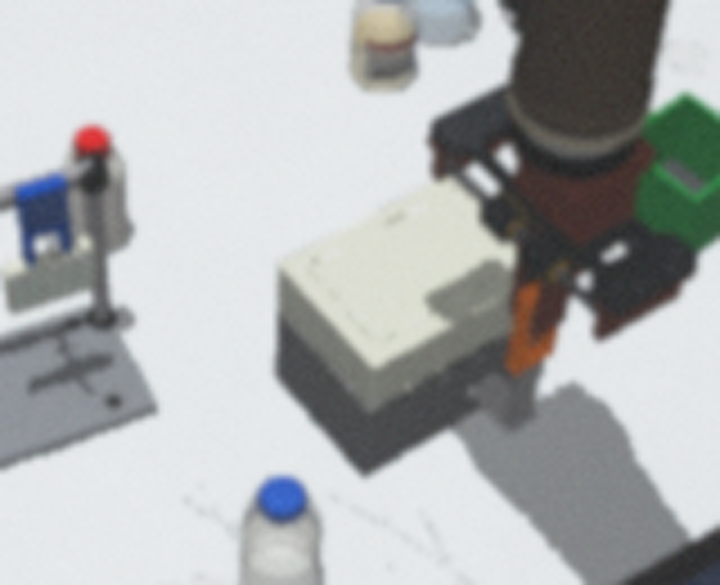

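View pics/i_w.png

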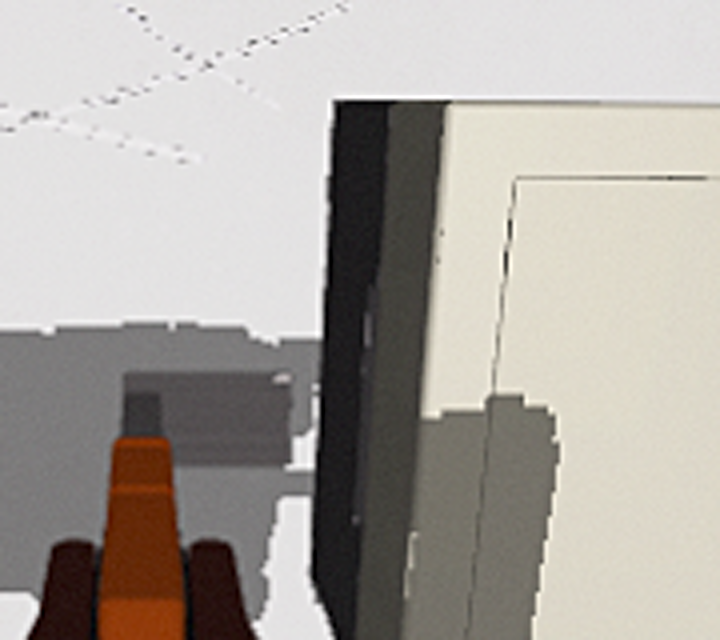

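```bash
python3 -m handwheel '[0,1,0.1,0,0,0, 0,1,0,0,0,0, 0,0.7,0,0,0,0, 0,0.6,0,0,0,0]';  python3 - <<'E'
from h import *
go(.421,-.1238,.2115,2)
E
```

```text
clock: 11.28
tcp_pos: [0.4063, -0.1247, 0.2138]
orientation: [2.178, 2.259, 0.005]
contact_force: [-0.5, -0.5, -0.7]
finger_gap: 0.133
tcp [ 0.4063 -0.1247  0.2138] ybear 2.09 F [-0.5 -0.5 -0.7] gap 1.17 t 11.28
 shift_cm now-axes [0.04 1.47 0.24] final-axes [0.04 1.48 0.23] turn [0.28 0.03 0.09]
```

```bash
python3 -m handwheel '[0,0.7,0.1,0.2,0,0, 0,0.7,0,0,0,0, 0,0,0,0,0,0]';  python3 - <<'E'
from station import *
from h import *
go(.421,-.1238,.2115,2)
cv2.imwrite("pics/j_w.png",camera("wrist"))
E
```

```text
clock: 11.65
tcp_pos: [0.4217, -0.1239, 0.2125]
orientation: [2.18, 2.262, 0.001]
contact_force: [-0.1, -0.5, -1.3]
finger_gap: 0.135
tcp [ 0.4217 -0.1239  0.2125] ybear 2.12 F [-0.1 -0.5 -1.3] gap 1.18 t 11.65
 shift_cm now-axes [ 0.02 -0.07  0.1 ] final-axes [ 0.02 -0.07  0.1 ] turn [ 0.05 -0.    0.12]
```

View pics/j_w.png

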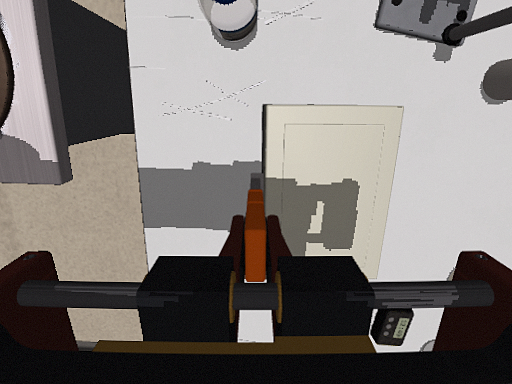

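```bash
python3 -m handwheel '[0,0,-1,0,0,0, 0,0.1,-0.8,0,0,0, 0,0.3,-1.3,0,0,0, 0,0.45,-1.3,0,0,0, 0,0.65,-1.25,0,0,0]';  python3 - <<'E'
from station import *
from h import *
go(.487-.050,-.1235,.133+.136,2)
for n in("wrist","scene"): cv2.imwrite(f"pics/k_{n}.png",camera(n))
E
```

```text
clock: 12.32
tcp_pos: [0.436, -0.1233, 0.2723]
orientation: [-2.18, -2.261, 0.001]
contact_force: [2.4, -0.3, -5.4]
finger_gap: 0.134
tcp [ 0.436  -0.1233  0.2723] ybear 2.08 F [ 2.4 -0.3 -5.4] gap 1.18 t 12.32
 shift_cm now-axes [-0.02  0.1   0.33] final-axes [-0.02  0.1   0.33] turn [-0.03 -0.    0.08]
```

View pics/k_scene.png

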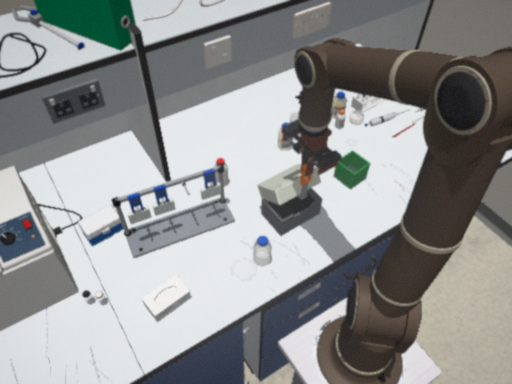

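View pics/k_wrist.png

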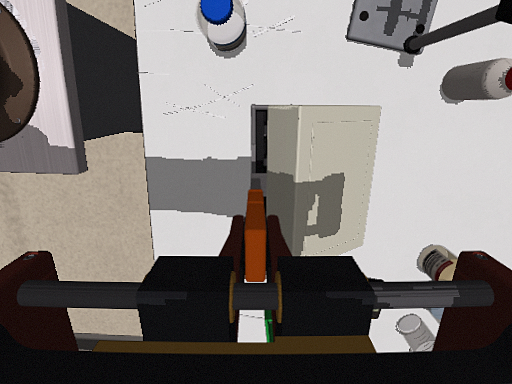

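```bash
python3 -m handwheel '[0,0.9,-0.9,0,0,0, 0,0.95,-1.05,0,0,0, 0,1.1,-0.9,0,0,0, 0,1.2,-0.75,0,0,0, 0,1.3,-0.6,0,0,0, 0,1.4,-0.45,0,0,0]';  python3 - <<'E'
from station import *
from h import *
go(.487+.018,-.121,.182+.136,2)
for n in("wrist","scene"): cv2.imwrite(f"pics/l_{n}.png",camera(n))
s=cv2.imread("pics/l_scene.png"); cv2.imwrite("pics/l_s.png",cv2.resize(s[90:260,200:360],None,fx=3.5,fy=3.5,interpolation=cv2.INTER_CUBIC))
E
```

```text
clock: 13.18
tcp_pos: [0.5078, -0.1211, 0.3204]
orientation: [-2.179, -2.258, 0.004]
contact_force: [0.9, -0.5, -14.2]
finger_gap: 0.136
tcp [ 0.5078 -0.1211  0.3204] ybear 2.04 F [  0.9  -0.5 -14.2] gap 1.2 t 13.18
 shift_cm now-axes [ 0.02 -0.28  0.24] final-axes [ 0.02 -0.28  0.24] turn [-0.26 -0.04  0.04]
```

View pics/l_s.png

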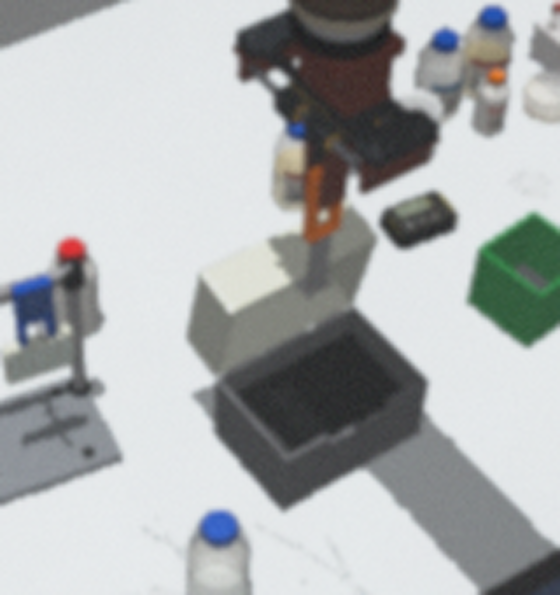

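View pics/l_wrist.png

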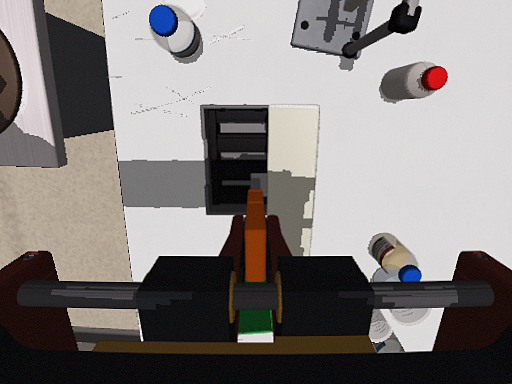

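```bash
python3 -m handwheel '[0,0,1.4,0,0,0, 0,0,1.4,0,0,0, 0,1,0,0,0,0, 0,1,0,0,0,0, 0,1,0,0,0,0, 0,1,0,0,0,0]';  python3 - <<'E'
from station import *
from h import *
go(.487+.085,-.119,.156+.136,2)
E
```

```text
clock: 14.02
tcp_pos: [0.5503, -0.1197, 0.2913]
orientation: [-2.18, -2.259, 0.003]
contact_force: [-0.9, -0.1, -2.9]
finger_gap: 0.134
tcp [ 0.5503 -0.1197  0.2913] ybear 2.03 F [-0.9 -0.1 -2.9] gap 1.18 t 14.03
 shift_cm now-axes [-0.01  2.17 -0.08] final-axes [-0.01  2.17 -0.07] turn [-0.18 -0.02  0.03]
```

```bash
python3 -m handwheel '[0,0.9,0,0,0,0, 0,0.9,0,0,0,0, 0,0.6,0,0,0,0, 0,0,0,0,0,0]';  python3 - <<'E'
from station import *
from h import *
go(.487+.088,-.119,.156+.136,2)
for n in("wrist","scene"): cv2.imwrite(f"pics/m_{n}.png",camera(n))
s=cv2.imread("pics/m_scene.png"); cv2.imwrite("pics/m_s.png",cv2.resize(s[90:260,200:360],None,fx=3.5,fy=3.5,interpolation=cv2.INTER_CUBIC))
E
```

```text
clock: 14.52
tcp_pos: [0.5769, -0.1185, 0.2907]
orientation: [-2.179, -2.259, 0.003]
contact_force: [-0.9, 0.3, -1.4]
finger_gap: 0.136
tcp [ 0.5769 -0.1185  0.2907] ybear 2.06 F [-0.9  0.3 -1.4] gap 1.19 t 14.53
 shift_cm now-axes [-0.04 -0.19 -0.13] final-axes [-0.04 -0.19 -0.13] turn [-0.2  -0.06  0.06]
```

View pics/m_s.png

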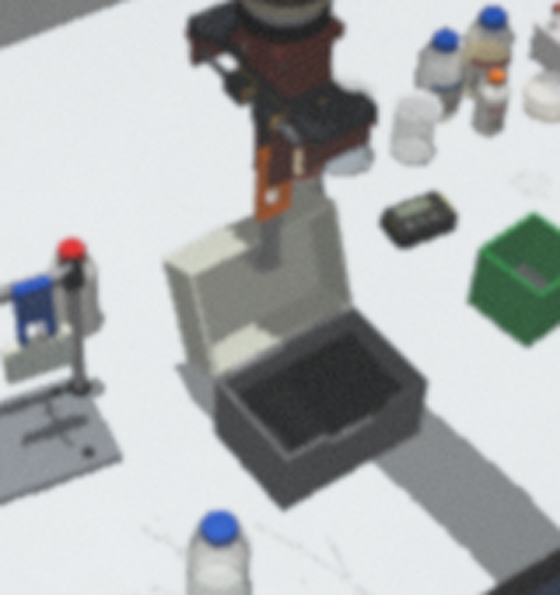

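View pics/m_wrist.png

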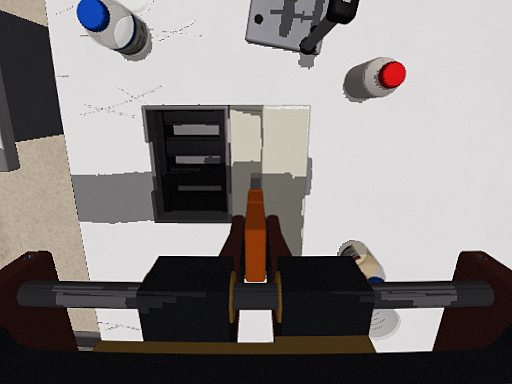

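```bash
python3 -m handwheel '[0,-1.5,0,0,0,0, 0,-2.5,0,0,0,0, 0,-3,0,0,0,0, 0,-3,0,0,0,0, 0,-2,-2,0,0,0, -3,0,-2,0,0,0, -4,0,0,0,0,0, -4,0,0,0,0,0, -4,0,0,0,0,0]';  python3 - <<'E'
from station import *
from h import *
go(.476,-.398,.27,7.5)
for n in("wrist","scene","top"): cv2.imwrite(f"pics/n_{n}.png",camera(n))
s=cv2.imread("pics/n_top.png"); cv2.imwrite("pics/n_t.png",cv2.resize(s[145:285,190:410],None,fx=3.6,fy=3.6,interpolation=cv2.INTER_CUBIC))
s=cv2.imread("pics/n_scene.png"); cv2.imwrite("pics/n_s.png",cv2.resize(s[90:260,200:390],None,fx=3.5,fy=3.5,interpolation=cv2.INTER_CUBIC))
E
```

```text
clock: 15.75
tcp_pos: [0.4514, -0.2728, 0.3366]
orientation: [2.172, 2.259, -0.004]
contact_force: [0.6, -0.2, -1.0]
finger_gap: 0.138
tcp [ 0.4514 -0.2728  0.3366] ybear 2.26 F [ 0.6 -0.2 -1. ] gap 1.21 t 15.75
 shift_cm now-axes [-12.55   1.94   6.76] final-axes [-12.73   0.81   6.66] turn [ 0.17  0.44 -5.24]
```

View pics/n_t.png

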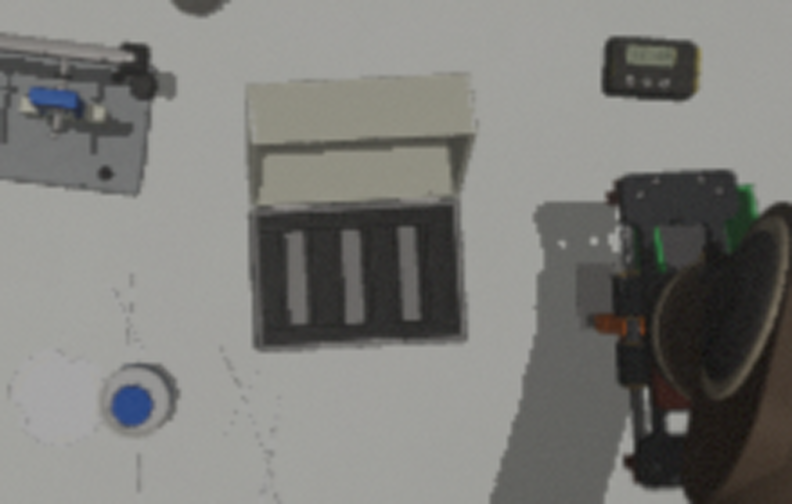

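View pics/n_s.png

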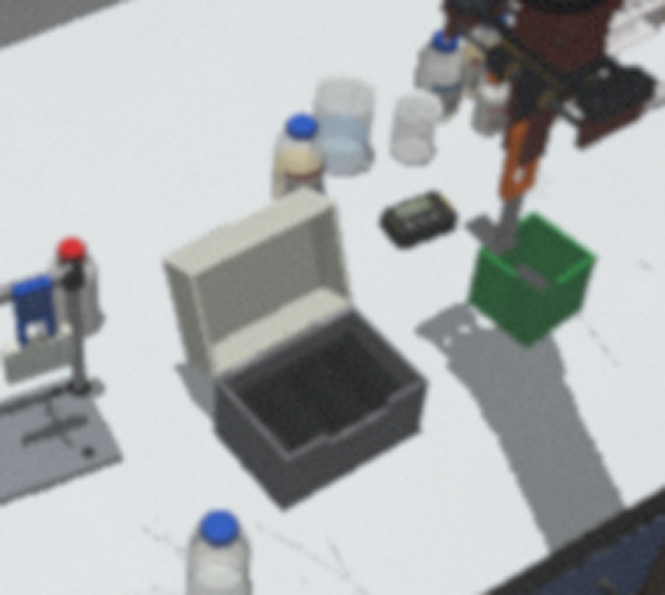

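View pics/n_wrist.png

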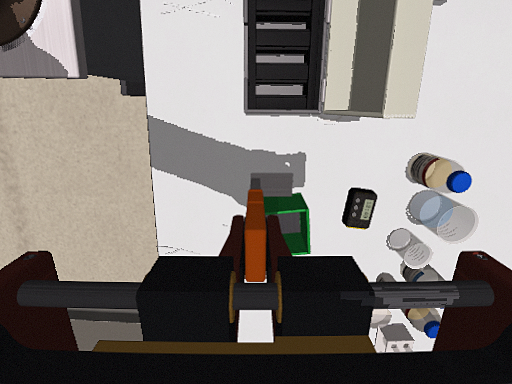

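```bash
python3 - <<'E'
from station import *
from h import *
T,S=camera_model("top"),camera_model("scene")
ct=np.array([[42,42,80],[42,-42,80],[-42,-42,80],[-42,42,80]])/1e3
cs=np.vstack([ct,[[-.042,.042,0],[.042,.042,0]]])
c1=px([(653,204),(752,186),(769,288),(668,300)],(190,145),3.6)
c2=px([(481,258),(534,213),(596,259),(543,305),(527,345),(471,298)],(200,90),3.5)
for o in ([(T,ct,c1)],[(S,cs,c2)],[(T,ct,c1),(S,cs,c2)]):
    p,r=fit(o,[.5,-.4,.1]); print('caddy',p.round(4),r.round(1).tolist())
m=camera_model("wrist"); im=cv2.imread("pics/n_wrist.png")
# wrist view
for pp in ([.5,-.3968,.13],):
    draw(im,m,p,np.vstack([ct,ct*[37/42,37/42,1]]),[(0,1),(1,2),(2,3),(3,0),(4,5),(5,6),(6,7),(7,4)])
cv2.imwrite("pics/n1.png",cv2.resize(im[160:300,220:340],None,fx=5,fy=5))
print([ (d['centre'],d['score']) for d in find_in("caddy_in","wrist")])
E
```

```text
caddy [ 0.5062 -0.3967  0.1362] [[-1.3, -1.2], [0.6, -0.7], [1.0, 0.5], [-0.4, 1.8]]
caddy [ 0.5014 -0.395   0.1404] [[-0.8, -1.9], [0.3, -0.2], [1.1, -0.0], [-0.0, -1.5], [0.4, 2.5], [-1.2, 2.2]]
caddy [ 0.5044 -0.3967  0.14  ] [[-1.3, -0.5], [0.5, -0.2], [1.0, 1.1], [-0.3, 2.4], [-1.0, -2.6], [0.1, -0.8], [0.9, -0.8], [-0.3, -2.2], [0.2, 1.7], [-1.4, 1.5]]
[([0.5232, -0.3905, 0.0441], 0.88)]
```

View pics/n1.png

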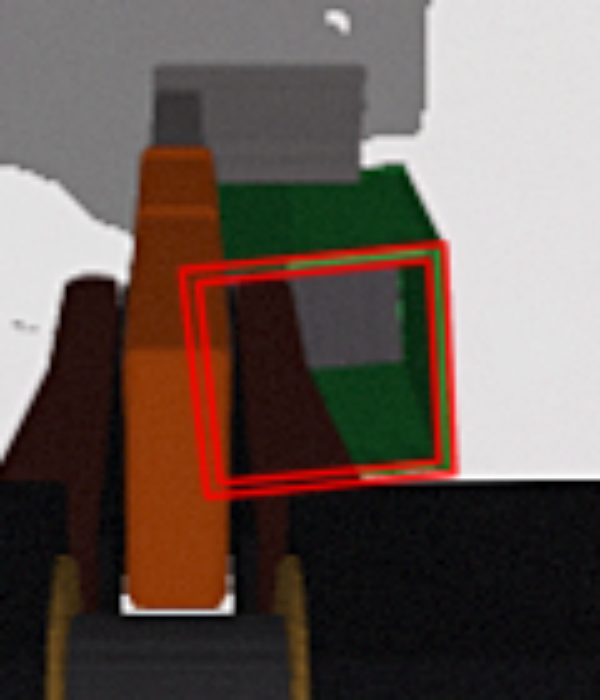

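```bash
python3 -m handwheel '[0,0,0,0.1,0.4,-5.3, -4,0.3,1,0,0,0, -4,0.3,1,0,0,0, -4,0.3,1.5,0,0,0, 0,0,0,0,0,0]';  python3 - <<'E'
from station import *
from h import *
go(.4777,-.4002,.27,7.6)
cv2.imwrite("pics/o.png",camera("wrist")[140:320,180:360])
m=camera_model("wrist"); im=camera("wrist")
ct=np.array([[42,42,80],[42,-42,80],[-42,-42,80],[-42,42,80]])/1e3
draw(im,m,[.5044,-.3967,.133],np.vstack([ct,ct*[37/42,37/42,1]]),[(0,1),(1,2),(2,3),(3,0),(4,5),(5,6),(6,7),(7,4)])
cv2.imwrite("pics/o1.png",cv2.resize(im[140:300,200:360],None,fx=4,fy=4))
E
```

```text
clock: 16.58
tcp_pos: [0.4784, -0.3836, 0.3028]
orientation: [2.054, 2.373, 0.005]
contact_force: [-0.2, 0.7, -1.1]
finger_gap: 0.139
tcp [ 0.4784 -0.3836  0.3028] ybear 8.27 F [-0.2  0.7 -1.1] gap 1.23 t 16.57
 shift_cm now-axes [-1.63 -0.32  3.28] final-axes [-1.64 -0.29  3.28] turn [0.24 0.02 0.67]
```

View pics/o1.png

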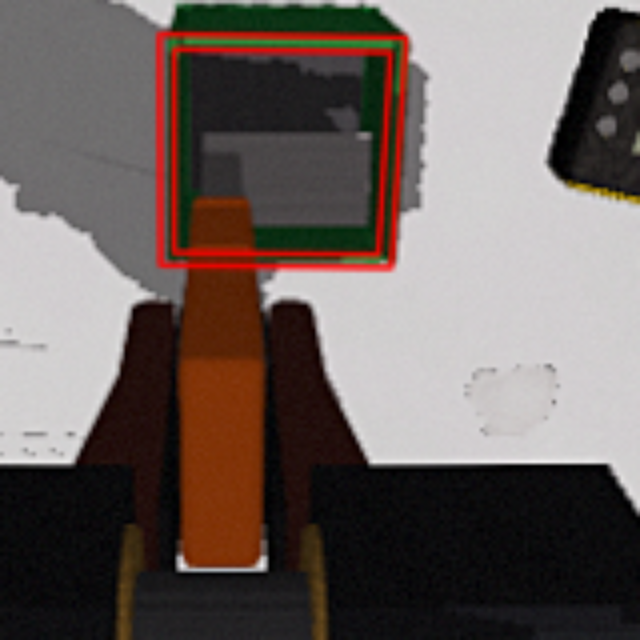

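```bash
python3 -m handwheel '[-1.6,-0.2,0,0.2,0,0.6, 0,0,3,0,0,0, 0,0,3,0,0,0, 0,0,0,0,0,0]';  python3 - <<'E'
from station import *
from h import *
go(.4777,-.4002,.15,7.6)
m=camera_model("wrist"); im=camera("wrist")
cv2.imwrite("pics/p1.png",cv2.resize(im[100:300,180:380],None,fx=3,fy=3))
E
```

```text
clock: 17.18
tcp_pos: [0.4819, -0.3959, 0.2477]
orientation: [2.054, 2.365, 0.002]
contact_force: [0.2, 0.0, -1.4]
finger_gap: 0.135
tcp [ 0.4819 -0.3959  0.2477] ybear 8.05 F [ 0.2  0.  -1.4] gap 1.19 t 17.18
 shift_cm now-axes [-0.31 -0.54  9.77] final-axes [-0.37 -0.47  9.77] turn [0.37 0.33 0.45]
```

View pics/p1.png

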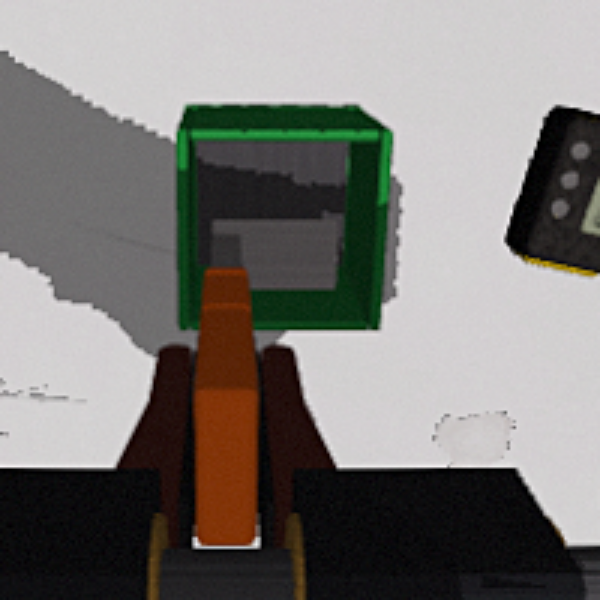

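```bash
python3 -m handwheel '[-0.3,-0.35,0.5,0.3,0.3,0.4, 0,0,2,0,0,0, 0,0,2,0,0,0, 0,0,2,0,0,0, 0,0,1,0,0,0, 0,0,0,0,0,0]';  python3 - <<'E'
from station import *
from h import *
go(.4777,-.4002,.15,7.6)
m=camera_model("wrist"); im=camera("wrist")
cv2.imwrite("pics/p2.png",cv2.resize(im[100:300,180:380],None,fx=3,fy=3))
E
```

```text
clock: 17.98
tcp_pos: [0.4811, -0.4013, 0.1734]
orientation: [2.064, 2.357, 0.001]
contact_force: [0.1, -0.3, -1.1]
finger_gap: 0.135
tcp [ 0.4811 -0.4013  0.1734] ybear 7.59 F [ 0.1 -0.3 -1.1] gap 1.19 t 17.98
 shift_cm now-axes [ 0.17 -0.34  2.34] final-axes [ 0.16 -0.32  2.34] turn [ 0.36  0.34 -0.01]
```

View pics/p2.png

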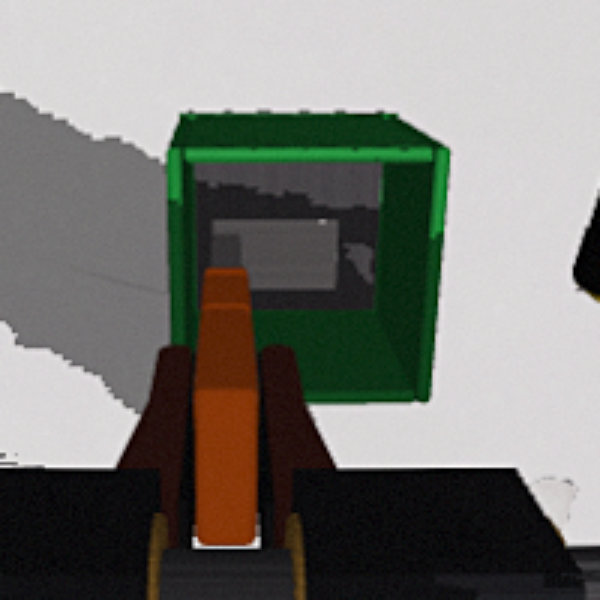

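```bash
python3 -m handwheel '[0,-0.2,1,0.3,0.3,0, 0,0,0.8,0,0,0, 0,0,0.3,0,0,0, 0,0,0,0,0,0]';  python3 - <<'E'
from h import *
go(.4785,-.4002,.148,7.6)
E
```

```text
clock: 18.52
tcp_pos: [0.48, -0.4023, 0.1529]
orientation: [2.067, 2.36, 0.001]
contact_force: [-0.0, -0.1, -1.3]
finger_gap: 0.135
tcp [ 0.48   -0.4023  0.1529] ybear 7.58 F [-0.  -0.1 -1.3] gap 1.19 t 18.52
 shift_cm now-axes [ 0.23 -0.12  0.49] final-axes [ 0.23 -0.12  0.49] turn [ 0.16  0.15 -0.02]
```

```bash
python3 -m handwheel '[0,0,0.3,0.1,0.1,0, 0,0,0.2,0,0,0, 0,0,0,0,0,0]';  python3 -m handwheel '[0,0,0.15,0,0,0, 0,0,0,0,0,0]'
```

```text
clock: 18.9
tcp_pos: [0.4804, -0.4025, 0.1483]
orientation: [2.068, 2.362, 0.0]
contact_force: [-0.9, 0.5, -0.3]
finger_gap: 0.14
clock: 19.15
tcp_pos: [0.4807, -0.4029, 0.1486]
orientation: [2.067, 2.36, -0.0]
contact_force: [0.2, -0.3, -1.1]
finger_gap: 0.138
```

```bash
python3 -m handwheel '[0,0,0.25,0,0,0, 0,0,0,0,0,0]';  python3 -m handwheel '[0,0,0.25,0,0,0, 0,0,0,0,0,0]'
```

```text
clock: 19.4
tcp_pos: [0.4813, -0.4037, 0.1485]
orientation: [2.066, 2.358, -0.002]
contact_force: [0.7, -0.5, -2.1]
finger_gap: 0.137
clock: 19.65
tcp_pos: [0.4818, -0.4046, 0.1483]
orientation: [2.065, 2.355, -0.003]
contact_force: [-0.6, 0.4, -1.7]
finger_gap: 0.137
```

```bash
python3 - <<'E'
from station import *
from h import *
s=sense(); print(s['joint_positions'].round(3), s['contact_force'].round(2), s['joint_torque'].round(1))
im=camera("wrist"); cv2.imwrite("pics/q.png",im)
s=camera("scene"); cv2.imwrite("pics/q_s.png",cv2.resize(s[90:260,250:420],None,fx=3.5,fy=3.5,interpolation=cv2.INTER_CUBIC))
E
```

```text
[ 0.931  0.55  -0.439  1.673  0.277  0.971  0.524] [-0.62  0.4  -1.72] [  0.1 -63.8  -6.2 -26.6   0.    0.1  -0. ]
```

View pics/q.png

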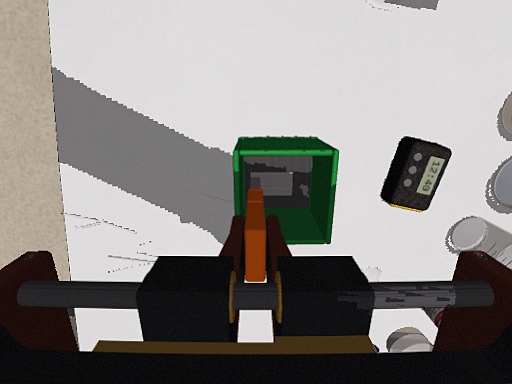

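View pics/q_s.png

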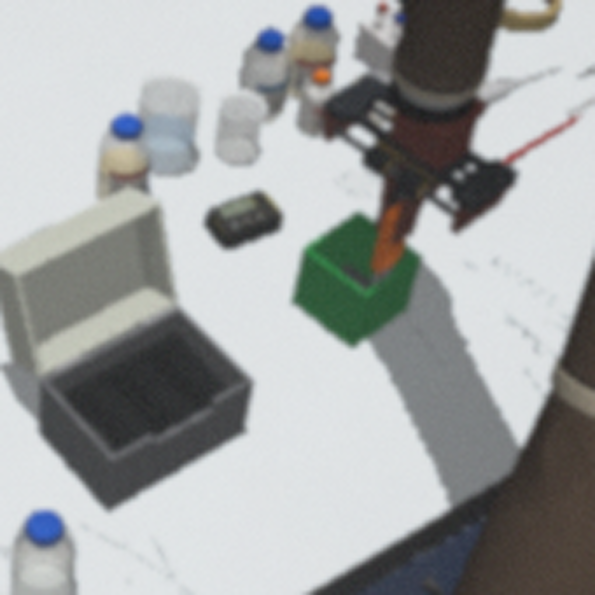

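```bash
python3 -m handwheel '[0,0,0,0,0,0, 0,0,0,0,0,0, 0,0,0,0,0,0, 0,0,0,0,0,0]' 3.2; python3 - <<'E'
from station import *
from h import *
im=camera("wrist"); cv2.imwrite("pics/q2.png",cv2.resize(im[100:300,180:380],None,fx=3,fy=3))
E
```

```text
clock: 20.25
tcp_pos: [0.4818, -0.4043, 0.1468]
orientation: [2.065, 2.356, -0.002]
contact_force: [0.1, 0.5, -0.4]
finger_gap: 0.362
```

View pics/q2.png

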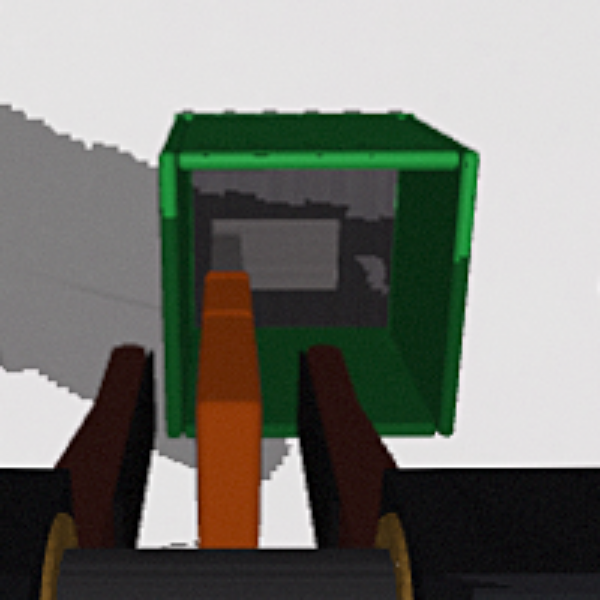

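```bash
python3 -m handwheel '[0,0,-1.5,0,0,0, 0,0,-3,0,0,0, 0,0,-4,0,0,0, 0,0,-5,0,0,0, 0,0,-5,0,0,0, 0,0,-4,0,0,0, 0,0,0,0,0,8, 0,0,0,0,0,7.6]'; python3 - <<'E'
from station import *
from h import *
go(.6145,.095,.30,-8)
im=camera("wrist"); cv2.imwrite("pics/r.png",im)
E
```

```text
clock: 21.3
tcp_pos: [0.4806, -0.4016, 0.3884]
orientation: [2.366, 2.044, 0.004]
contact_force: [-0.7, -0.7, -0.2]
finger_gap: 0.362
tcp [ 0.4806 -0.4016  0.3884] ybear -8.37 F [-0.7 -0.7 -0.2] gap 3.19 t 21.3
 shift_cm now-axes [51.15  5.9   8.51] final-axes [51.04  6.35  8.84] turn [ 0.74  0.46 -0.38]
```

View pics/r.png

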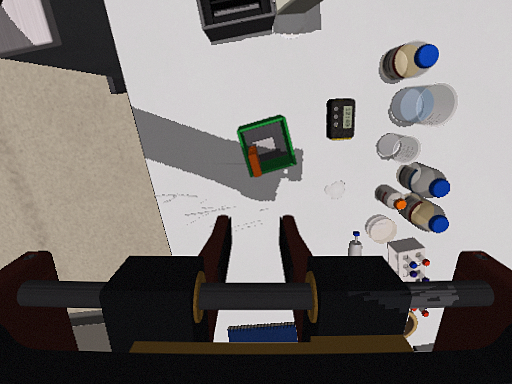

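```bash
python3 -m handwheel '[5.2,0.6,0,0.7,0.4,-0.3, 5.2,0.6,0,0,0,0, 5.2,0.6,0,0,0,0, 5.2,0.6,0,0,0,0, 5.2,0.6,0,0,0,0, 5.2,0.6,0,0,0,0, 5.2,0.6,0,0,0,0, 5.2,0.6,0,0,0,0, 5.2,0.6,0,0,0,0, 4,0.6,0,0,0,0]'; python3 - <<'E'
from station import *
from h import *
go(.6145,.095,.30,-8)
E
```

```text
clock: 22.6
tcp_pos: [0.6125, 0.1051, 0.3958]
orientation: [2.355, 2.065, 0.005]
contact_force: [0.9, -0.3, 0.0]
finger_gap: 0.368
tcp [0.6125 0.1051 0.3958] ybear -7.51 F [ 0.9 -0.3  0. ] gap 3.24 t 22.6
 shift_cm now-axes [-0.93  0.24  9.59] final-axes [-0.97  0.33  9.58] turn [0.53 0.24 0.49]
```

```bash
python3 -m handwheel '[-0.9,0.2,3,0.5,0.2,0.5, 0,0,4.5,0,0,0, 0,0,4.5,0,0,0, 0,0,1,0,0,0, 0,0,0,0,0,0]'; python3 - <<'E'
from station import *
from h import *
go(.6145,.1018,.214,-8)
im=camera("wrist"); cv2.imwrite("pics/s.png",cv2.resize(im[110:250,190:320],None,fx=4,fy=4,interpolation=cv2.INTER_CUBIC))
E
```

```text
clock: 23.22
tcp_pos: [0.6143, 0.1027, 0.268]
orientation: [2.351, 2.082, 0.01]
contact_force: [-0.1, 0.3, 0.2]
finger_gap: 0.361
tcp [0.6143 0.1027 0.268 ] ybear -6.94 F [-0.1  0.3  0.2] gap 3.18 t 23.23
 shift_cm now-axes [-0.1   0.01  5.4 ] final-axes [-0.08  0.04  5.4 ] turn [ 0.29 -0.21  1.06]
```

View pics/s.png

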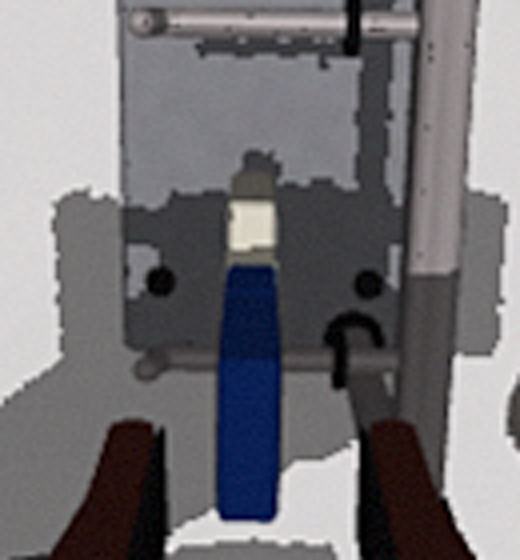

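```bash
python3 - <<'E'
from station import *
from h import *
m=camera_model("wrist")
b=[back(q,m,.223) for q in px([(222,357),(281,357),(276,519),(217,519)],(190,110),4)]; print(np.round(b,4)); c=np.mean(b,0)
go(c[0],c[1],.214,-8)
E
```

```text
[[0.6106 0.1189 0.223 ]
 [0.6213 0.1176 0.223 ]
 [0.6165 0.0851 0.223 ]
 [0.6053 0.0865 0.223 ]]
tcp [0.6145 0.1027 0.2685] ybear -6.96 F [-0.6  0.  -0.6] gap 3.19 t 23.27
 shift_cm now-axes [-0.1  -0.13  5.44] final-axes [-0.08 -0.09  5.45] turn [ 0.34 -0.21  1.04]
```

```bash
python3 -m handwheel '[-0.1,-0.1,2.5,0.3,-0.2,1, 0,0,2.2,0,0,0, 0,0,0.6,0,0,0, 0,0,0,0,0,0]'; python3 - <<'E'
from h import *
go(.6134,.102,.214,-8)
E
```

```text
clock: 23.78
tcp_pos: [0.6177, 0.1028, 0.2231]
orientation: [2.365, 2.057, 0.017]
contact_force: [-0.6, -0.2, -0.1]
finger_gap: 0.365
tcp [0.6177 0.1028 0.2231] ybear -7.98 F [-0.6 -0.2 -0.1] gap 3.21 t 23.77
 shift_cm now-axes [-0.15 -0.43  0.9 ] final-axes [-0.14 -0.42  0.91] turn [ 0.7  -0.21  0.02]
```

```bash
python3 -m handwheel '[-0.1,-0.4,0.9,0.6,-0.2,0, 0,0,0,0,0,0]'; python3 - <<'E'
from h import *
go(.6134,.102,.214,-8)
E
```

```text
clock: 24.02
tcp_pos: [0.6143, 0.1027, 0.2156]
orientation: [2.369, 2.06, 0.005]
contact_force: [0.7, -0.3, -0.2]
finger_gap: 0.363
tcp [0.6143 0.1027 0.2156] ybear -7.98 F [ 0.7 -0.3 -0.2] gap 3.2 t 24.02
 shift_cm now-axes [-0.08 -0.08  0.16] final-axes [-0.08 -0.08  0.16] turn [ 0.21 -0.03  0.02]
```

```bash
python3 -m handwheel '[-0.1,-0.1,0,0,0,0, 0,0,0,0,0,0, 0,0,0,0,0,0, 0,0,0,0,0,0, 0,0,0,0,0,0]' 0 35;  python3 -m handwheel '[0,0,-0.7,0,0,0, 0,0,-0.7,0,0,0, 0,0,0,0,0,0]'; python3 - <<'E'
from station import *
from h import *
go(.6134,.102,.230,-8)
im=camera("wrist"); cv2.imwrite("pics/s2.png",cv2.resize(im[110:290,170:340],None,fx=3.5,fy=3.5,interpolation=cv2.INTER_CUBIC))
E
```

```text
clock: 24.65
tcp_pos: [0.6133, 0.1018, 0.2162]
orientation: [2.368, 2.06, 0.005]
contact_force: [0.8, 1.3, 0.1]
finger_gap: 0.133
clock: 25.02
tcp_pos: [0.6134, 0.1019, 0.2315]
orientation: [2.368, 2.06, 0.006]
contact_force: [-0.1, -0.1, -1.2]
finger_gap: 0.134
tcp [0.6134 0.1019 0.2315] ybear -7.97 F [-0.1 -0.1 -1.2] gap 1.18 t 25.02
 shift_cm now-axes [0.01 0.   0.15] final-axes [0.01 0.   0.15] turn [ 0.27 -0.06  0.03]
```

View pics/s2.png

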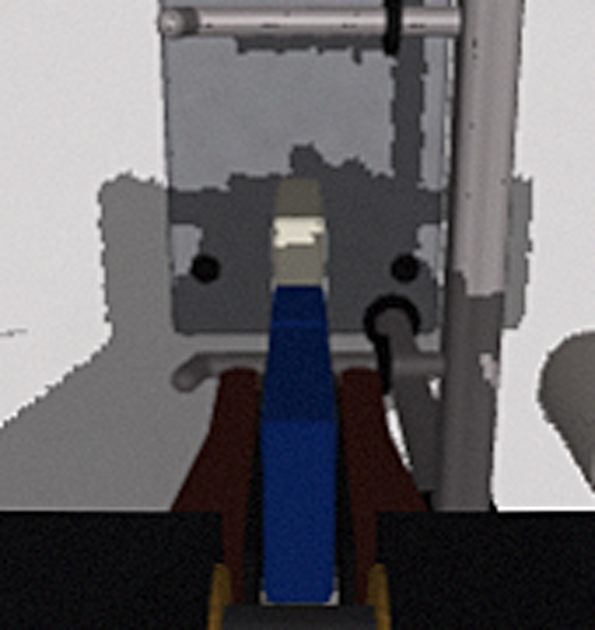

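```bash
python3 -m handwheel '[0,-1.5,0,0,0,0, 0,-1.5,0,0,0,0, 0,-1.5,0,0,0,0, 0,-2,0,0,0,0, 0,-2,0,0,0,0, 0,-2,0,0,0,0, 0,0,-4,0,0,0, 0,0,-4,0,0,0, 0,0,-4,0,0,0]'; python3 - <<'E'
from station import *
from h import *
go(.487,-.12,.33,-88)
T=camera_model("top"); im=cv2.imread("pics/n_top.png")
L=[];E=[]
for y in(-.046,0,.046):
    for (hx,hy,z) in ((.039,.009,.006),(.039,.013,.046)):
        n=len(L); L+=[[-hx,y-hy,z],[hx,y-hy,z],[hx,y+hy,z],[-hx,y+hy,z]]; E+=[(n,n+1),(n+1,n+2),(n+2,n+3),(n+3,n)]
n=len(L);L+=[[-.056,-.082,.08],[.056,-.082,.08],[.056,.082,.08],[-.056,.082,.08]];E+=[(n,n+1),(n+1,n+2),(n+2,n+3),(n+3,n)]
draw(im,T,[.487,-.1215,.0355],L,E); cv2.imwrite("pics/t.png",cv2.resize(im[195:250,250:330],None,fx=9,fy=9,interpolation=cv2.INTER_CUBIC))
E
```

```text
clock: 26.2
tcp_pos: [0.4948, 0.1175, 0.3501]
orientation: [2.367, 2.065, -0.008]
contact_force: [0.3, 0.3, -0.6]
finger_gap: 0.136
tcp [0.4948 0.1175 0.3501] ybear -7.79 F [ 0.3  0.3 -0.6] gap 1.2 t 26.2
 shift_cm now-axes [-23.63   2.45   2.11] final-axes [-1.6  23.71  2.01] turn [4.000e-02 3.300e-01 8.021e+01]
```

View pics/t.png

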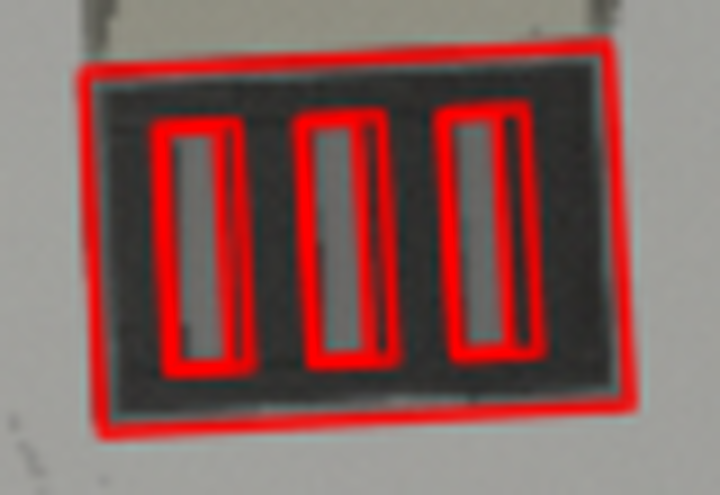

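```bash
python3 -m handwheel '[0,0,0,0,0.3,10, 0,0,0,0,0,10, 0,0,0,0,0,10, 0,0,0,0,0,10, 0,0,0,0,0,10, 0,0,0,0,0,10, 0,0,0,0,0,10, 0,0,0,0,0,10]'; python3 - <<'E'
from station import *
from h import *
go(.4886,-.1675,.33,-88)
E
```

```text
clock: 27.2
tcp_pos: [0.4874, 0.1196, 0.3536]
orientation: [3.14, -0.006, 0.008]
contact_force: [-0.3, 0.4, -0.5]
finger_gap: 0.133
tcp [0.4874 0.1196 0.3536] ybear -90.2 F [-0.3  0.4 -0.5] gap 1.17 t 27.2
 shift_cm now-axes [ 0.21 28.7   2.39] final-axes [-0.88 28.69  2.36] turn [ 0.08 -0.3  -2.2 ]
```

```bash
python3 -m handwheel '[0,4,0,0,0,-1, 0,4,0,0,-0.3,-1, 0,4,0,0,0,0, 0,4,0,0,0,0, 0,4,0,0,0,0, 0,4,0,0,0,0, 0,3.7,1,0,0,0, 0,0,1,0,0,0, 0,0,0,0,0,0]'; python3 - <<'E'
from station import *
from h import *
go(.4886,-.1675,.33,-88)
im=camera("wrist"); cv2.imwrite("pics/u.png",im)
E
```

```text
clock: 28.32
tcp_pos: [0.4859, -0.16, 0.3331]
orientation: [3.139, 0.053, 0.002]
contact_force: [1.1, 0.7, 0.1]
finger_gap: 0.134
tcp [ 0.4859 -0.16    0.3331] ybear -88.08 F [1.1 0.7 0.1] gap 1.18 t 28.32
 shift_cm now-axes [0.25 0.75 0.31] final-axes [0.25 0.75 0.31] turn [ 0.11 -0.09 -0.08]
```

View pics/u.png

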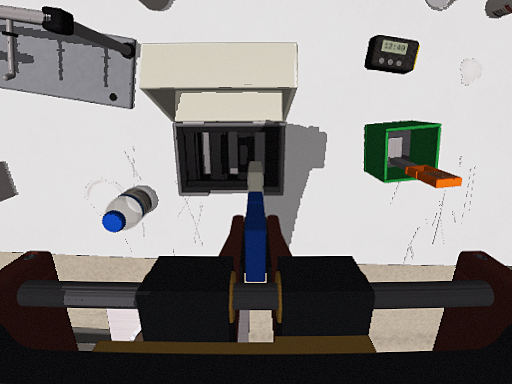

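```bash
python3 -m handwheel '[0.25,0.75,2,0.1,0,0, 0,0,3,0,0,0, 0,0,3,0,0,0, 0,0,3,0,0,0, 0,0,0.8,0,0,0, 0,0,0,0,0,0]'; python3 - <<'E'
from station import *
from h import *
go(.4886,-.1675,.2,-88)
im=camera("wrist"); cv2.imwrite("pics/u2.png",cv2.resize(im[60:280,130:380],None,fx=3,fy=2.7,interpolation=cv2.INTER_CUBIC))
E
```

```text
clock: 29.12
tcp_pos: [0.4921, -0.1601, 0.2173]
orientation: [3.14, 0.07, 0.016]
contact_force: [0.0, -0.4, 0.0]
finger_gap: 0.137
tcp [ 0.4921 -0.1601  0.2173] ybear -87.43 F [ 0.  -0.4  0. ] gap 1.21 t 29.12
 shift_cm now-axes [-0.4   0.72  1.73] final-axes [-0.37  0.72  1.73] turn [ 0.08 -0.57  0.57]
```

View pics/u2.png

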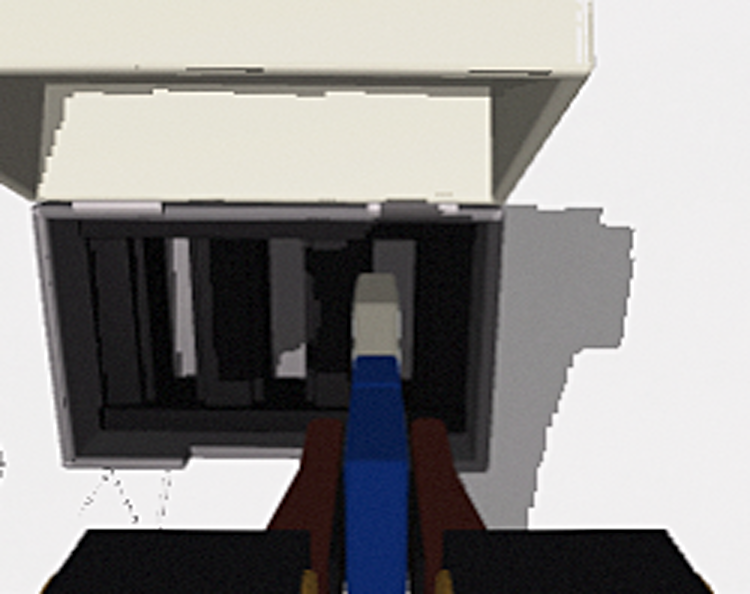

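```bash
python3 -m handwheel '[-0.35,0.7,0.5,0.1,-0.5,0.5, 0,0,0,0,0,0]'; python3 - <<'E'
from station import *
from h import *
go(.4886,-.1675,.2,-88)
E
```

```text
clock: 29.42
tcp_pos: [0.4899, -0.1681, 0.2144]
orientation: [3.14, 0.056, 0.007]
contact_force: [0.6, -0.0, -0.7]
finger_gap: 0.137
tcp [ 0.4899 -0.1681  0.2144] ybear -87.97 F [ 0.6 -0.  -0.7] gap 1.21 t 29.43
 shift_cm now-axes [-0.13 -0.07  1.44] final-axes [-0.13 -0.06  1.44] turn [ 0.06 -0.24  0.03]
```

```bash
cat >> h.py <<'E'
SL=[];SE=[]
for y in(-.046,0,.046):
    for (hx,hy,z) in ((.039,.009,.006),(.039,.013,.046)):
        n=len(SL); SL+=[[-hx,y-hy,z],[hx,y-hy,z],[hx,y+hy,z],[-hx,y+hy,z]]; SE+=[(n,n+1),(n+1,n+2),(n+2,n+3),(n+3,n)]
n=len(SL);SL+=[[-.056,-.082,.08],[.056,-.082,.08],[.056,.082,.08],[-.056,.082,.08]];SE+=[(n,n+1),(n+1,n+2),(n+2,n+3),(n+3,n)]
BOX=[.487,-.1215,.0355]
def slotview(name,crop=(130,60,250,220),f=3):
    from station import sense,camera,camera_model
    s=sense(); im=camera("wrist"); m=camera_model("wrist")
    draw(im,m,BOX,SL,SE)
    Rc=R.from_rotvec(s['orientation'])
    P=[s['tcp_pos']+Rc.apply([a,b,c]) for c in(.108,.063) for a,b in((-.032,-.006),(.032,-.006),(.032,.006),(-.032,.006))]
    draw(im,m,[0,0,0],P,[(0,1),(1,2),(2,3),(3,0),(4,5),(5,6),(6,7),(7,4)],(0,255,255))
    x,y,w,h=crop; cv2.imwrite(name,cv2.resize(im[y:y+h,x:x+w],None,fx=f,fy=f*.9,interpolation=cv2.INTER_CUBIC))
E
python3 -c "
from h import *
slotview('pics/u3.png')"
```

```text
(no output)
```

View pics/u3.png

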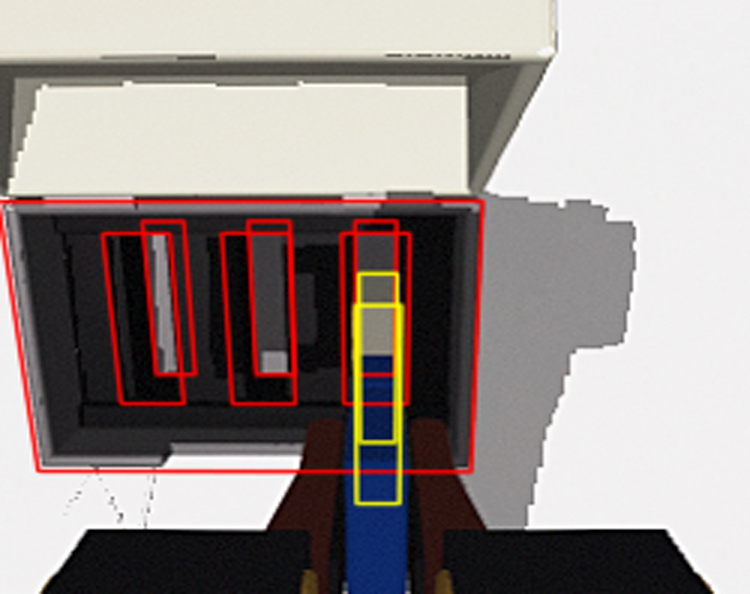

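```bash
python3 -m handwheel '[-0.2,0,1.5,0.1,-0.3,0, -0.1,0,1.5,0,0,0, 0,0,0,0,0,0]'; python3 - <<'E'
from station import *
from h import *
go(.4886,-.168,.16,-88)
E
```

```text
clock: 29.85
tcp_pos: [0.4869, -0.1678, 0.1824]
orientation: [-3.14, -0.056, 0.001]
contact_force: [0.1, -0.4, -1.5]
finger_gap: 0.132
tcp [ 0.4869 -0.1678  0.1824] ybear -87.95 F [ 0.1 -0.4 -1.5] gap 1.16 t 29.85
 shift_cm now-axes [0.17 0.03 2.24] final-axes [0.17 0.03 2.24] turn [-0.06  0.04  0.05]
```

Underside now 74 mm up, just inside the rim. Continue to the slot mouth (TCP ≈ .15) and check.

```bash
python3 -m handwheel '[0.1,0,1.2,0,0,0, 0,0,1.0,0,0,0, 0,0,0,0,0,0]'; python3 - <<'E'
from station import *
from h import *
go(.4886,-.168,.150,-88)
slotview('pics/u4.png')
E
```

```text
clock: 30.22
tcp_pos: [0.4879, -0.1675, 0.1585]
orientation: [-3.14, -0.056, 0.002]
contact_force: [-0.0, 0.2, -1.2]
finger_gap: 0.135
tcp [ 0.4879 -0.1675  0.1585] ybear -87.94 F [-0.   0.2 -1.2] gap 1.19 t 30.23
 shift_cm now-axes [0.07 0.05 0.85] final-axes [0.07 0.05 0.85] turn [-0.08  0.08  0.06]
```

View pics/u4.png

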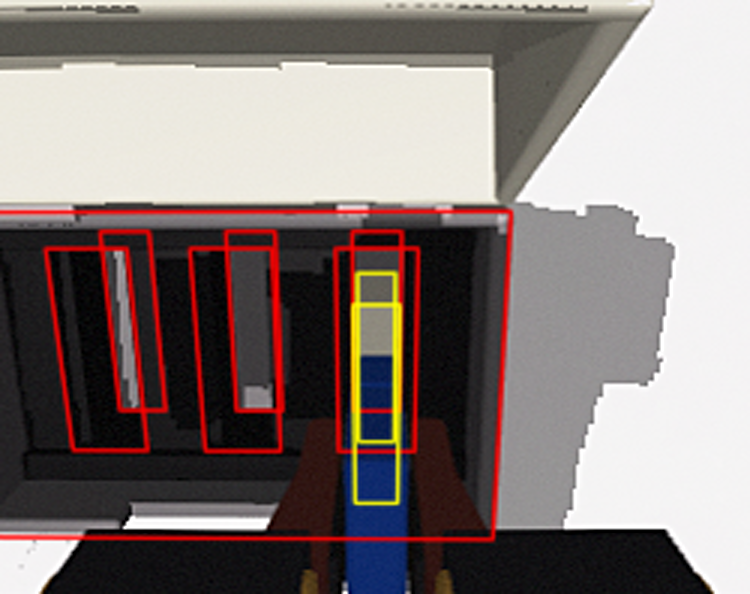

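```bash
python3 -m handwheel '[0.05,0.05,1,0,0,0, 0,0,1,0,0,0, 0,0,1,0,0,0]'; python3 -m handwheel '[0,0,0.8,0,0,0, 0,0,0.3,0,0,0]';python3 - <<'E'
from station import *
from h import *
go(.4886,-.168,.114,-88)
E
```

```text
clock: 30.65
tcp_pos: [0.4895, -0.1683, 0.1282]
orientation: [-3.141, -0.056, -0.002]
contact_force: [0.2, -0.1, -0.6]
finger_gap: 0.139
clock: 30.9
tcp_pos: [0.489, -0.1682, 0.1155]
orientation: [-3.14, -0.056, -0.0]
contact_force: [1.2, 0.3, -0.4]
finger_gap: 0.136
tcp [ 0.489  -0.1682  0.1155] ybear -87.94 F [ 1.2  0.3 -0.4] gap 1.2 t 30.9
 shift_cm now-axes [-0.04 -0.02  0.15] final-axes [-0.04 -0.02  0.15] turn [-0.05 -0.01  0.06]
```

```bash
python3 -m handwheel '[0,0,0.3,0,0,0]'; python3 -m handwheel '[0,0,0,0,0,0, 0,0,0,0,0,0, 0,0,0,0,0,0, 0,0,0,0,0,0]' 2.8;python3 -m handwheel '[0,0,-2,0,0,0, 0,0,-3,0,0,0, 0,0,-4,0,0,0, 0,0,-5,0,0,0, 0,0,-5,0,0,0, 0,0,-5,0,0,0]'; python3 - <<'E'
from station import *
from h import *
go(.4886,-.168,.34,-88)
slotview('pics/v.png',(130,60,260,220))
s=camera("scene"); cv2.imwrite("pics/v_s.png",cv2.resize(s[110:260,220:390],None,fx=4,fy=4,interpolation=cv2.INTER_CUBIC))
E
```

```text
clock: 31.02
tcp_pos: [0.4896, -0.1683, 0.1149]
orientation: [3.141, 0.056, 0.001]
contact_force: [-12.1, 3.5, 46.3]
finger_gap: 0.13
clock: 31.52
tcp_pos: [0.4904, -0.1684, 0.1157]
orientation: [3.14, 0.056, 0.004]
contact_force: [-0.6, -0.2, 0.3]
finger_gap: 0.317
clock: 32.28
tcp_pos: [0.4874, -0.1679, 0.3575]
orientation: [-3.138, -0.057, 0.012]
contact_force: [0.3, -0.3, 0.1]
finger_gap: 0.32
tcp [ 0.4874 -0.1679  0.3575] ybear -87.93 F [ 0.3 -0.3  0.1] gap 2.82 t 32.27
 shift_cm now-axes [0.13 0.03 1.75] final-axes [0.11 0.02 1.75] turn [-0.2   0.43  0.07]
```

View pics/v.png

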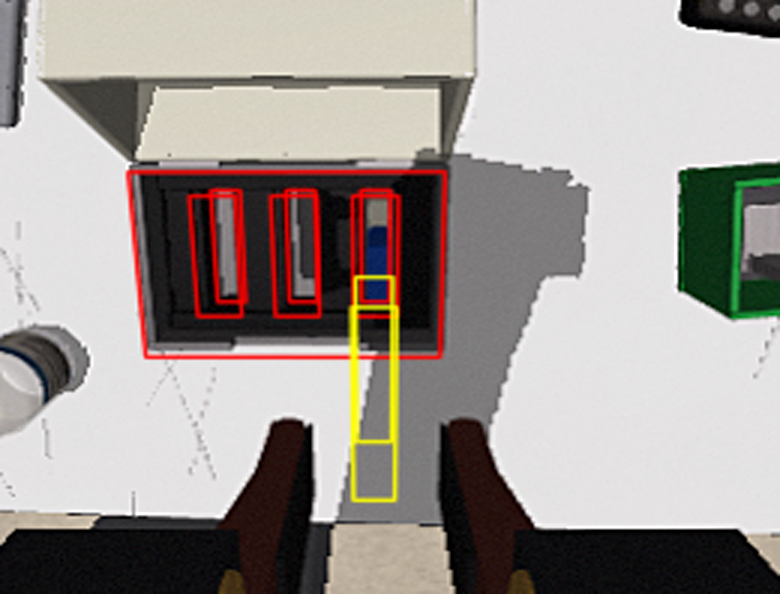

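View pics/v_s.png

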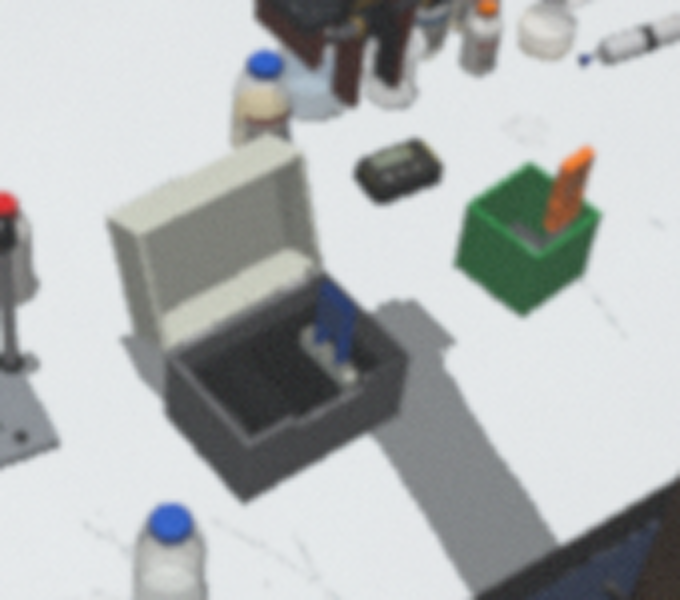

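```bash
python3 -m handwheel '[0,-3,-1,0,0,-10, 0,0,-1,0,0,-10, 0,0,0,0,0,-10, 0,0,0,0,0,-10, 0,0,0,0,0,-10, 0,0,0,0,0,-10, 0,0,0,0,0,-10, 0,0,0,0,0,-10]' 3.2; python3 - <<'E'
from station import *
from h import *
go(.634,.2503,.36,-8)
E
```

```text
clock: 33.38
tcp_pos: [0.4874, -0.1371, 0.3769]
orientation: [-2.32, -2.113, 0.003]
contact_force: [-1.4, -0.1, 0.4]
finger_gap: 0.367
tcp [ 0.4874 -0.1371  0.3769] ybear -5.36 F [-1.4 -0.1  0.4] gap 3.23 t 33.38
 shift_cm now-axes [39.94 10.98  1.7 ] final-axes [40.41  9.13  1.69] turn [-0.23 -0.07  2.64]
```

```bash
python3 -m handwheel '[4.5,1.1,0,0,0,2.6, 4.5,1.0,0,0,0,0, 4.5,1.0,0,0,0,0, 4.5,1.0,0,0,0,0, 4.5,1.0,0,0,0,0, 4.5,1.0,0,0,0,0, 4.5,1.0,0,0,0,0, 4.5,1.0,0,0,0,0, 3.4,1,0,0,0,0, 0,0,0,0,0,0]'; python3 - <<'E'
from station import *
from h import *
go(.635,.2503,.27,-8)
E
```

```text
clock: 34.62
tcp_pos: [0.6329, 0.2499, 0.3648]
orientation: [-2.365, -2.052, 0.019]
contact_force: [-0.1, -0.6, -1.6]
finger_gap: 0.366
tcp [0.6329 0.2499 0.3648] ybear -8.1 F [-0.1 -0.6 -1.6] gap 3.22 t 34.62
 shift_cm now-axes [0.09 0.36 9.47] final-axes [0.07 0.21 9.48] turn [-0.9   0.14 -0.09]
```

```bash
python3 -m handwheel '[0,0.1,3.4,-0.8,0,0, 0,0,3.5,0,0,0, 0,0,2.5,0,0,0, 0,0,0,0,0,0]'; python3 - <<'E'
from station import *
from h import *
go(.635,.2503,.214,-8)
im=camera("wrist"); cv2.imwrite("pics/w.png",cv2.resize(im[110:250,190:320],None,fx=4,fy=4,interpolation=cv2.INTER_CUBIC))
E
```

```text
clock: 35.12
tcp_pos: [0.6327, 0.2456, 0.2661]
orientation: [2.374, 2.056, -0.009]
contact_force: [-0.4, -0.6, 0.4]
finger_gap: 0.366
tcp [0.6327 0.2456 0.2661] ybear -8.22 F [-0.4 -0.6  0.4] gap 3.22 t 35.12
 shift_cm now-axes [0.53 0.18 5.21] final-axes [0.5  0.16 5.21] turn [-0.16  0.32 -0.22]
```

View pics/w.png

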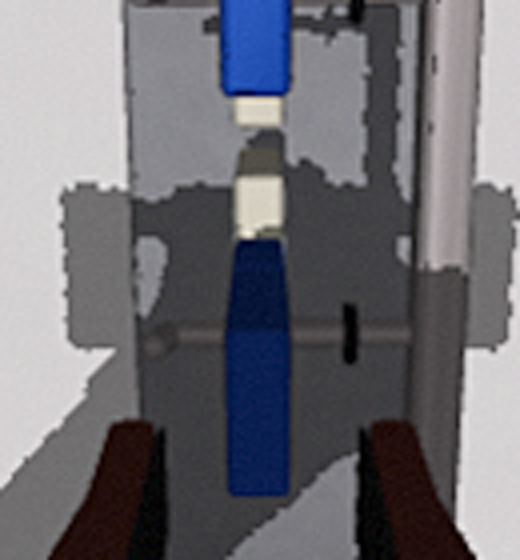

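```bash
python3 - <<'E'
from station import *
from h import *
m=camera_model("wrist")
b=[back(q,m,.223) for q in px([(226,330),(288,330),(290,496),(229,496)],(190,110),4)]; print(np.round(b,4)); c=np.mean(b,0);print(c)
go(c[0],c[1],.214,-8)
E
```

```text
[[0.631  0.2673 0.223 ]
 [0.642  0.2657 0.223 ]
 [0.6379 0.2329 0.223 ]
 [0.6265 0.2346 0.223 ]]
[0.63438653 0.25013436 0.223     ]
tcp [0.6333 0.2459 0.2675] ybear -8.23 F [ 1.5 -0.3  1. ] gap 3.19 t 35.17
 shift_cm now-axes [0.45 0.05 5.35] final-axes [0.43 0.05 5.35] turn [-0.06  0.25 -0.23]
```

```bash
python3 -m handwheel '[0.4,-0.1,2.5,0,0.2,-0.2, 0,-0.1,1.8,0,0,0, 0,0,0.3,0,0,0, 0,0,0,0,0,0]'; python3 - <<'E'
from h import *
go(.6344,.2501,.215,-8)
E
```

```text
clock: 35.67
tcp_pos: [0.6341, 0.2494, 0.2257]
orientation: [2.372, 2.056, 0.008]
contact_force: [-0.8, 0.8, 0.3]
finger_gap: 0.363
tcp [0.6341 0.2494 0.2257] ybear -8.16 F [-0.8  0.8  0.3] gap 3.19 t 35.67
 shift_cm now-axes [0.07 0.02 1.07] final-axes [0.07 0.02 1.07] turn [ 0.31 -0.12 -0.16]
```

```bash
python3 -m handwheel '[0,-0.1,1.1,0.3,0,-0.1, 0,0,0,0,0,0]'; python3 - <<'E'
from h import *
go(.6344,.2501,.215,-8)
E
```

```text
clock: 35.92
tcp_pos: [0.6336, 0.2498, 0.2153]
orientation: [-2.372, -2.059, -0.005]
contact_force: [0.4, 0.3, -0.5]
finger_gap: 0.363
tcp [0.6336 0.2498 0.2153] ybear -8.07 F [ 0.4  0.3 -0.5] gap 3.2 t 35.92
 shift_cm now-axes [0.05 0.07 0.03] final-axes [0.05 0.07 0.03] turn [ 0.08 -0.17 -0.07]
```

```bash
python3 -m handwheel '[0,0.05,0,0,0,0, 0,0,0,0,0,0, 0,0,0,0,0,0, 0,0,0,0,0,0, 0,0,0,0,0,0]' 0 35;  python3 -m handwheel '[0,0,-0.7,0,0,0, 0,0,-0.7,0,0,0, 0,0,0,0,0,0]'; python3 - <<'E'
from station import *
from h import *
go(.6344,.2501,.230,-8)
im=camera("wrist"); cv2.imwrite("pics/w2.png",cv2.resize(im[110:290,170:340],None,fx=3.5,fy=3.5,interpolation=cv2.INTER_CUBIC))
E
```

```text
clock: 36.55
tcp_pos: [0.6343, 0.2499, 0.2158]
orientation: [-2.372, -2.059, -0.006]
contact_force: [-0.4, -0.1, -0.9]
finger_gap: 0.139
clock: 36.92
tcp_pos: [0.6344, 0.2499, 0.2312]
orientation: [-2.372, -2.059, -0.007]
contact_force: [-0.5, 0.7, -0.3]
finger_gap: 0.137
tcp [0.6344 0.2499 0.2312] ybear -8.07 F [-0.5  0.7 -0.3] gap 1.21 t 36.92
 shift_cm now-axes [ 0.02 -0.01  0.12] final-axes [ 0.02 -0.01  0.12] turn [ 0.14 -0.21 -0.07]
```

View pics/w2.png

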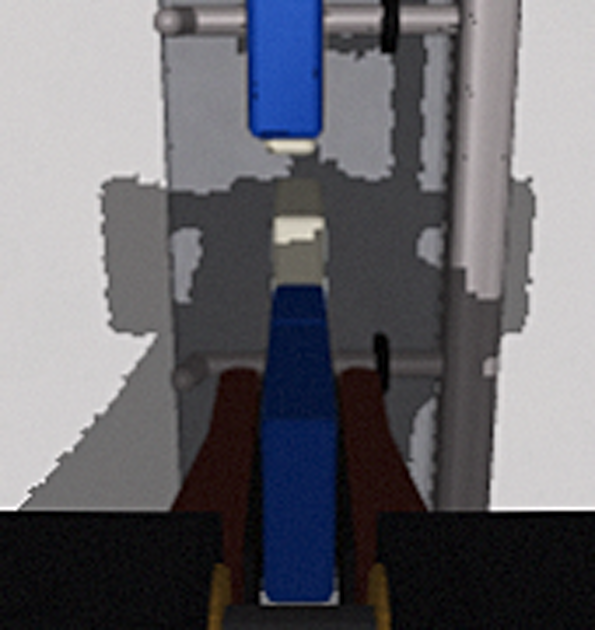

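```bash
python3 -m handwheel '[0,-1.5,0,0,0,0, 0,-1.5,0,0,0,0, 0,-1.5,0,0,0,0, 0,-2,0,0,0,0, 0,-2,0,0,0,0, 0,-2,0,0,0,0, -2,0,-4,0,0,0, -4,0,-4,0,0,0, -4,0,-4,0,0,0, -4,0,0,0,0,0]'; python3 -m handwheel '[0,0,0,0,0,10, 0,0,0,0,0,10, 0,0,0,0,0,10, 0,0,0,0,0,10, 0,0,0,0,0,10, 0,0,0,0,0,10, 0,0,0,0,0,10, 0,0,0,0,0,8]'; python3 - <<'E'
from station import *
from h import *
go(.487,-.122,.33,-88)
E
```

```text
clock: 38.22
tcp_pos: [0.4964, 0.128, 0.3528]
orientation: [-2.36, -2.073, -0.002]
contact_force: [0.5, -0.1, -0.8]
finger_gap: 0.133
clock: 39.22
tcp_pos: [0.4881, 0.126, 0.3535]
orientation: [3.137, 0.053, 0.007]
contact_force: [-0.2, 0.3, -0.7]
finger_gap: 0.135
tcp [0.4881 0.126  0.3535] ybear -88.07 F [-0.2  0.3 -0.7] gap 1.19 t 39.23
 shift_cm now-axes [-0.96 24.78  2.44] final-axes [-0.98 24.78  2.35] turn [ 0.23 -0.24 -0.07]
```

```bash
python3 -m handwheel '[-0.1,4,0,0.2,-0.2,0, -0.1,4,0,0,0,0, -0.1,4,0,0,0,0, -0.1,4,0,0,0,0, -0.1,4,0,0,0,0, -0.1,4,0.5,0,0,0, 0,0.8,1,0,0,0, 0,0,2,0,0,0, 0,0,0,0,0,0]'; python3 - <<'E'
from station import *
from h import *
go(.487,-.122,.22,-88)
E
```

```text
clock: 40.35
tcp_pos: [0.4832, -0.122, 0.3172]
orientation: [3.141, 0.06, 0.004]
contact_force: [0.1, 0.7, 0.7]
finger_gap: 0.136
tcp [ 0.4832 -0.122   0.3172] ybear -87.82 F [0.1 0.7 0.7] gap 1.2 t 40.35
 shift_cm now-axes [0.35 0.01 9.72] final-axes [0.38 0.01 9.72] turn [ 0.02 -0.15  0.18]
```

```bash
python3 -m handwheel '[0.2,0,3,0,-0.1,0.1, 0,0,3,0,0,0, 0,0,3,0,0,0, 0,0,0.5,0,0,0, 0,0,0,0,0,0]'; python3 - <<'E'
from station import *
from h import *
go(.487,-.122,.2,-88)
slotview('pics/x1.png')
E
```

```text
clock: 40.98
tcp_pos: [0.4875, -0.1164, 0.2245]
orientation: [3.141, 0.068, 0.012]
contact_force: [0.8, 0.0, -0.9]
finger_gap: 0.132
tcp [ 0.4875 -0.1164  0.2245] ybear -87.53 F [ 0.8  0.  -0.9] gap 1.16 t 40.98
 shift_cm now-axes [-0.09  0.56  2.45] final-axes [-0.07  0.56  2.45] turn [ 0.01 -0.43  0.47]
```

View pics/x1.png

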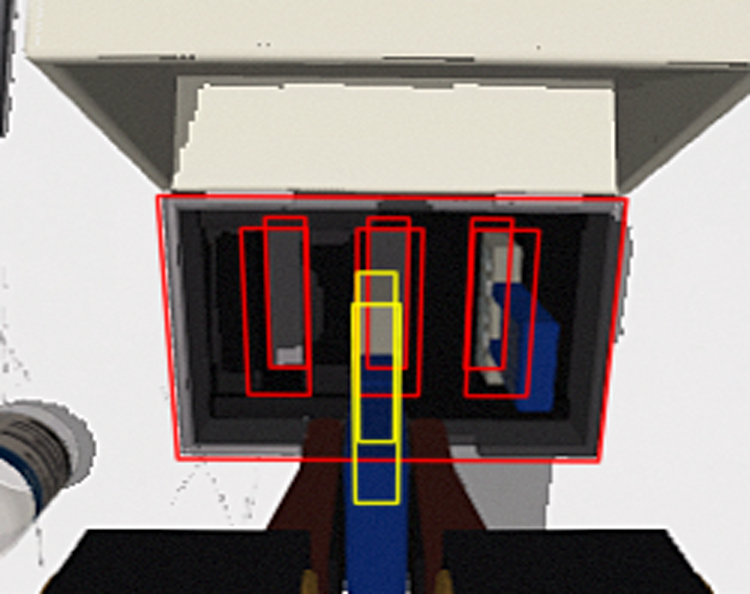

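```bash
python3 -m handwheel '[-0.1,0.6,0.8,0,-0.4,0.4, -0.1,0,1,0,0,0, 0,0,0,0,0,0]'; python3 - <<'E'
from station import *
from h import *
go(.487,-.122,.16,-88)
E
```

```text
clock: 41.4
tcp_pos: [0.4868, -0.1232, 0.2076]
orientation: [3.14, 0.055, 0.006]
contact_force: [-0.2, -0.9, -0.3]
finger_gap: 0.133
tcp [ 0.4868 -0.1232  0.2076] ybear -87.98 F [-0.2 -0.9 -0.3] gap 1.17 t 41.4
 shift_cm now-axes [ 0.   -0.13  4.76] final-axes [ 0.02 -0.12  4.76] turn [ 0.08 -0.22  0.02]
```

```bash
python3 -m handwheel '[0,-0.1,1.5,0,-0.2,0, 0,0,1.5,0,0,0, 0,0,1.2,0,0,0, 0,0,0,0,0,0]'; python3 - <<'E'
from station import *
from h import *
go(.487,-.122,.15,-88)
slotview('pics/x2.png')
E
```

```text
clock: 41.9
tcp_pos: [0.4864, -0.122, 0.162]
orientation: [3.14, 0.055, -0.002]
contact_force: [-0.6, 0.2, -0.6]
finger_gap: 0.132
tcp [ 0.4864 -0.122   0.162 ] ybear -87.98 F [-0.6  0.2 -0.6] gap 1.16 t 41.9
 shift_cm now-axes [ 0.06 -0.    1.2 ] final-axes [ 0.06 -0.    1.2 ] turn [0.05 0.07 0.02]
```

View pics/x2.png

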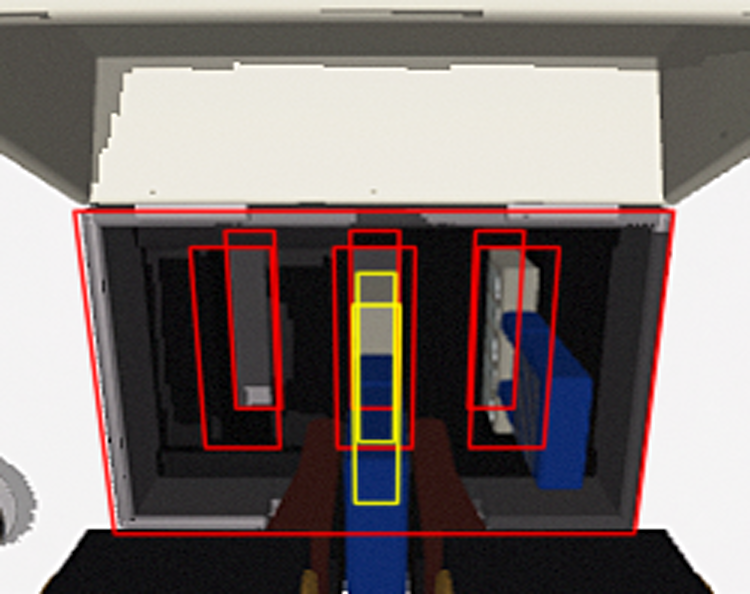

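```bash
python3 -m handwheel '[0,0,1.2,0,0,0, 0,0,1.2,0,0,0, 0,0,1,0,0,0]'; python3 -m handwheel '[0,0,0.6,0,0,0, 0,0,0.2,0,0,0]';python3 - <<'E'
from station import *
from h import *
go(.487,-.122,.115,-88)
E
```

```text
clock: 42.32
tcp_pos: [0.4877, -0.1223, 0.1275]
orientation: [3.139, 0.055, 0.003]
contact_force: [0.2, 0.2, 0.3]
finger_gap: 0.136
clock: 42.58
tcp_pos: [0.4872, -0.1222, 0.118]
orientation: [3.14, 0.055, 0.001]
contact_force: [-0.0, -0.2, 0.3]
finger_gap: 0.134
tcp [ 0.4872 -0.1222  0.118 ] ybear -87.98 F [-0.  -0.2  0.3] gap 1.18 t 42.58
 shift_cm now-axes [-0.02 -0.02  0.3 ] final-axes [-0.02 -0.02  0.3 ] turn [ 0.07 -0.04  0.02]
```

```bash
python3 -m handwheel '[0,0,0.2,0,0,0, 0,0,0,0,0,0]'; python3 -m handwheel '[0,0,0,0,0,0, 0,0,0,0,0,0, 0,0,0,0,0,0, 0,0,0,0,0,0]' 2.8;python3 -m handwheel '[0,0,-2,0,0,0, 0,0,-3,0,0,0, 0,0,-4,0,0,0, 0,0,-5,0,0,0, 0,0,-5,0,0,0, 0,0,-5,0,0,0]'; python3 - <<'E'
from station import *
from h import *
go(.634,.3246,.36,-88)
slotview('pics/y.png',(130,60,260,220))
E
```

```text
clock: 42.82
tcp_pos: [0.4874, -0.1222, 0.1161]
orientation: [3.14, 0.055, 0.002]
contact_force: [-1.0, 0.1, -0.7]
finger_gap: 0.136
clock: 43.32
tcp_pos: [0.488, -0.1224, 0.1169]
orientation: [3.139, 0.055, 0.004]
contact_force: [0.4, 0.1, -1.1]
finger_gap: 0.324
clock: 44.08
tcp_pos: [0.4852, -0.1216, 0.3604]
orientation: [-3.141, -0.056, 0.009]
contact_force: [0.6, -0.6, -0.0]
finger_gap: 0.318
tcp [ 0.4852 -0.1216  0.3604] ybear -87.96 F [ 0.6 -0.6 -0. ] gap 2.8 t 44.08
 shift_cm now-axes [ 1.646e+01 -4.406e+01 -2.000e-02] final-axes [ 1.643e+01 -4.407e+01  4.000e-02] turn [-0.04  0.31  0.05]
```

View pics/y.png

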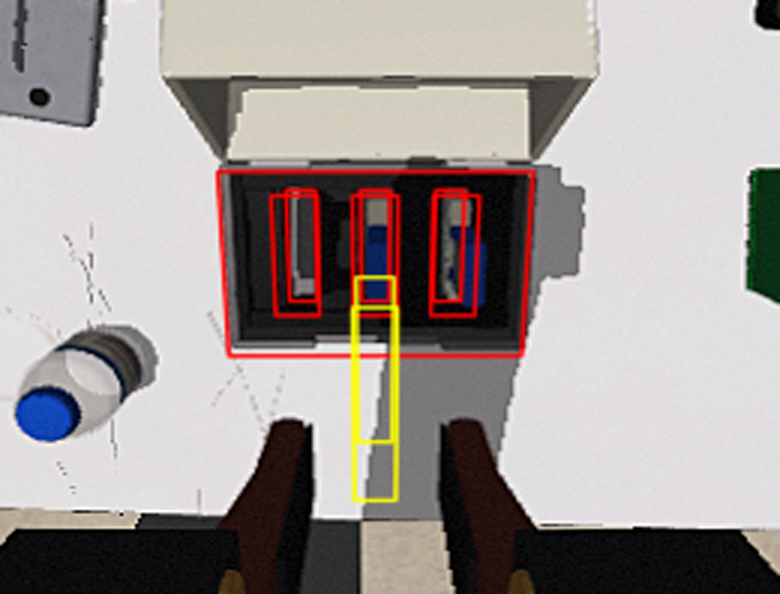

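Second carrier seated. Third: hook 3 at about (.645, .3245).

```bash
python3 -m handwheel '[0,-3,-1,0,0,-10, 0,0,-1,0,0,-10, 0,0,0,0,0,-10, 0,0,0,0,0,-10, 0,0,0,0,0,-10, 0,0,0,0,0,-10, 0,0,0,0,0,-10, 0,0,0,0,0,-8]' 3.2; python3 - <<'E'
from station import *
from h import *
go(.645,.3245,.36,-8)
E
```

```text
clock: 45.12
tcp_pos: [0.4864, -0.0904, 0.3893]
orientation: [2.354, 2.068, 0.007]
contact_force: [0.3, -0.3, 0.3]
finger_gap: 0.366
tcp [ 0.4864 -0.0904  0.3893] ybear -7.42 F [ 0.3 -0.3  0.3] gap 3.22 t 45.12
 shift_cm now-axes [43.2  10.34  2.93] final-axes [43.3   9.93  2.93] turn [0.52 0.12 0.58]
```

```bash
python3 -m handwheel '[4.8,1.1,0,0.4,0,0.6, 4.8,1.1,0,0,0,0, 4.8,1.1,0,0,0,0, 4.8,1.1,0,0,0,0, 4.8,1.1,0,0,0,0, 4.8,1.1,0,0,0,0, 4.8,1.1,0,0,0,0, 4.8,1.1,0,0,0,0, 4.4,1.0,0,0,0,0, 0,0,0,0,0,0]'; python3 - <<'E'
from station import *
from h import *
go(.645,.3245,.27,-8)
E
```

```text
clock: 46.38
tcp_pos: [0.6481, 0.3295, 0.3826]
orientation: [2.375, 2.052, -0.007]
contact_force: [-0.3, -0.7, -0.4]
finger_gap: 0.366
tcp [0.6481 0.3295 0.3826] ybear -8.33 F [-0.3 -0.7 -0.4] gap 3.22 t 46.38
 shift_cm now-axes [-0.48 -0.23 11.26] final-axes [-0.54 -0.24 11.26] turn [-0.04  0.31 -0.33]
```

```bash
python3 -m handwheel '[-0.3,-0.2,3.5,0,0.2,-0.3, 0,0,4,0,0,0, 0,0,3,0,0,0, 0,0,0.5,0,0,0, 0,0,0,0,0,0]'; python3 - <<'E'
from station import *
from h import *
go(.645,.3245,.214,-8)
im=camera("wrist"); cv2.imwrite("pics/z.png",cv2.resize(im[110:250,190:320],None,fx=4,fy=4,interpolation=cv2.INTER_CUBIC))
E
```

```text
clock: 47.0
tcp_pos: [0.6466, 0.3227, 0.2709]
orientation: [2.372, 2.055, -0.001]
contact_force: [0.8, -0.1, 1.4]
finger_gap: 0.367
tcp [0.6466 0.3227 0.2709] ybear -8.19 F [ 0.8 -0.1  1.4] gap 3.23 t 47.0
 shift_cm now-axes [ 0.17 -0.19  5.69] final-axes [ 0.16 -0.18  5.69] turn [ 0.13  0.15 -0.19]
```

View pics/z.png

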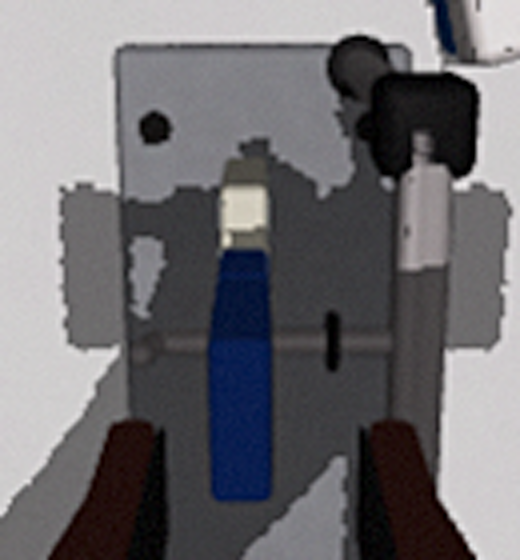

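```bash
python3 - <<'E'
from station import *
from h import *
m=camera_model("wrist")
b=[back(q,m,.223) for q in px([(209,338),(271,338),(272,499),(213,499)],(190,110),4)]; print(np.round(b,4)); c=np.mean(b,0);print(c)
go(c[0],c[1],.214,-8)
E
python3 -m handwheel '[0.1,-0.2,2.5,0.1,0.1,-0.1, 0,-0.1,2.2,0,0,0, 0,0,0.3,0,0,0, 0,0,0,0,0,0]'; python3 - <<'E'
from h import *
go(.6445,.3247,.215,-8)
E
```

```text
[[0.641  0.3419 0.223 ]
 [0.6523 0.3403 0.223 ]
 [0.6479 0.3078 0.223 ]
 [0.6366 0.3094 0.223 ]]
[0.64446461 0.32485736 0.223     ]
tcp [0.6467 0.3228 0.2711] ybear -8.2 F [-0.6 -0.7  0.3] gap 3.18 t 47.05
 shift_cm now-axes [ 0.19 -0.27  5.71] final-axes [ 0.18 -0.25  5.71] turn [ 0.15  0.14 -0.2 ]
clock: 47.55
tcp_pos: [0.6468, 0.3252, 0.2278]
orientation: [2.372, 2.055, 0.016]
contact_force: [-0.8, 0.2, 0.6]
finger_gap: 0.365
tcp [0.6468 0.3252 0.2278] ybear -8.18 F [-0.8  0.2  0.6] gap 3.21 t 47.55
 shift_cm now-axes [-0.09 -0.23  1.28] final-axes [-0.08 -0.22  1.28] turn [ 0.54 -0.31 -0.18]
```

```bash
python3 -m handwheel '[-0.1,-0.25,1.3,0.5,-0.3,-0.1, 0,0,0,0,0,0]'; python3 - <<'E'
from h import *
go(.6445,.3248,.215,-8)
E
```

```text
clock: 47.8
tcp_pos: [0.6447, 0.3249, 0.2159]
orientation: [2.372, 2.059, 0.004]
contact_force: [0.8, 0.9, 0.4]
finger_gap: 0.367
tcp [0.6447 0.3249 0.2159] ybear -8.09 F [0.8 0.9 0.4] gap 3.23 t 47.8
 shift_cm now-axes [-0.01 -0.02  0.09] final-axes [-0.01 -0.02  0.09] turn [ 0.12 -0.07 -0.09]
```

```bash
python3 -m handwheel '[0,0,0,0,0,0, 0,0,0,0,0,0, 0,0,0,0,0,0, 0,0,0,0,0,0, 0,0,0,0,0,0]' 0 35;  python3 -m handwheel '[0,0,-0.7,0,0,0, 0,0,-0.7,0,0,0, 0,0,0,0,0,0]'; python3 - <<'E'
from station import *
from h import *
go(.6445,.3248,.230,-8)
im=camera("wrist"); cv2.imwrite("pics/z2.png",cv2.resize(im[110:290,170:340],None,fx=3.5,fy=3.5,interpolation=cv2.INTER_CUBIC))
E
```

```text
clock: 48.42
tcp_pos: [0.6449, 0.3252, 0.2165]
orientation: [2.372, 2.059, 0.005]
contact_force: [-0.1, -0.2, 0.2]
finger_gap: 0.135
clock: 48.8
tcp_pos: [0.645, 0.3252, 0.2319]
orientation: [2.372, 2.059, 0.006]
contact_force: [-0.1, -0.5, -1.5]
finger_gap: 0.134
tcp [0.645  0.3252 0.2319] ybear -8.09 F [-0.1 -0.5 -1.5] gap 1.18 t 48.8
 shift_cm now-axes [-0.05 -0.05  0.19] final-axes [-0.05 -0.05  0.19] turn [ 0.17 -0.12 -0.09]
```

View pics/z2.png

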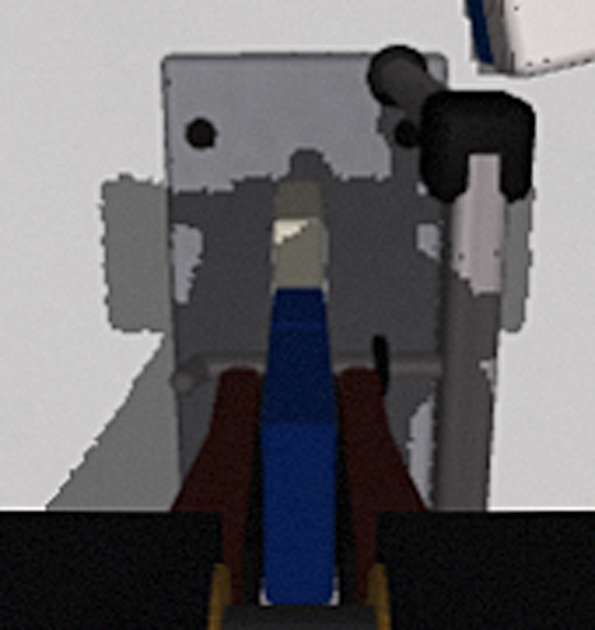

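```bash
python3 -m handwheel '[0,-1.5,0,0,0,0, 0,-1.5,0,0,0,0, 0,-1.5,0,0,0,0, 0,-2,0,0,0,0, 0,-2,0,0,0,0, 0,-2,0,0,0,0, -2,0,-4,0,0,0, -4,0,-4,0,0,0, -4,0,-4,0,0,0, -4,0,0,0,0,0]'; python3 -m handwheel '[0,0,0,0,0,10, 0,0,0,0,0,10, 0,0,0,0,0,10, 0,0,0,0,0,10, 0,0,0,0,0,10, 0,0,0,0,0,10, 0,0,0,0,0,10, 0,0,0,0,0,8]'; python3 - <<'E'
from station import *
from h import *
go(.485,-.076,.32,-88)
E
```

```text
clock: 50.1
tcp_pos: [0.5063, 0.2037, 0.3536]
orientation: [2.36, 2.074, 0.001]
contact_force: [1.1, 0.3, -0.8]
finger_gap: 0.137
clock: 51.1
tcp_pos: [0.4979, 0.2014, 0.355]
orientation: [3.138, 0.055, 0.008]
contact_force: [0.0, -0.7, -0.5]
finger_gap: 0.136
tcp [0.4979 0.2014 0.355 ] ybear -88.01 F [ 0.  -0.7 -0.5] gap 1.19 t 51.1
 shift_cm now-axes [-2.28 27.66  3.59] final-axes [-2.26 27.67  3.5 ] turn [ 0.2  -0.29 -0.01]
```

```bash
python3 -m handwheel '[-0.3,4.2,0,0.2,-0.2,0, -0.3,4.2,0,0,0,0, -0.3,4.2,0,0,0,0, -0.3,4.2,0,0,0,0, -0.3,4.2,0,0,0,0, -0.3,4.2,0.5,0,0,0, 0,2.5,1,0,0,0, 0,0,2,0,0,0, 0,0,0,0,0,0]'; python3 - <<'E'
from station import *
from h import *
go(.485,-.076,.22,-88)
E
```

```text
clock: 52.22
tcp_pos: [0.4809, -0.079, 0.3191]
orientation: [3.141, 0.059, 0.007]
contact_force: [0.2, 0.4, -0.0]
finger_gap: 0.135
tcp [ 0.4809 -0.079   0.3191] ybear -87.83 F [ 0.2  0.4 -0. ] gap 1.19 t 52.23
 shift_cm now-axes [ 0.38 -0.29  9.91] final-axes [ 0.42 -0.29  9.91] turn [ 0.01 -0.27  0.17]
```

```bash
python3 -m handwheel '[0.2,0.2,3,0,-0.2,0.1, 0,0,3,0,0,0, 0,0,3,0,0,0, 0,0,0.7,0,0,0, 0,0,0,0,0,0]'; python3 - <<'E'
from station import *
from h import *
go(.485,-.076,.2,-88)
E
```

```text
clock: 52.85
tcp_pos: [0.4845, -0.0775, 0.2249]
orientation: [3.14, 0.063, 0.014]
contact_force: [-0.0, -0.0, -0.1]
finger_gap: 0.134
tcp [ 0.4845 -0.0775  0.2249] ybear -87.69 F [-0.  -0.  -0.1] gap 1.18 t 52.85
 shift_cm now-axes [ 0.03 -0.15  2.49] final-axes [ 0.05 -0.15  2.49] turn [ 0.05 -0.5   0.31]
```

```bash
python3 -m handwheel '[-0.1,-0.1,1.5,0,-0.5,0.3, -0.1,0,1.5,0,0,0, 0,0,1.5,0,0,0, 0,0,1,0,0,0, 0,0,0,0,0,0]'; python3 - <<'E'
from station import *
from h import *
go(.485,-.076,.15,-88)
slotview('pics/aa.png')
E
```

```text
clock: 53.48
tcp_pos: [0.4835, -0.0765, 0.168]
orientation: [3.14, 0.055, 0.003]
contact_force: [0.2, -0.5, -0.3]
finger_gap: 0.135
tcp [ 0.4835 -0.0765  0.168 ] ybear -88.0 F [ 0.2 -0.5 -0.3] gap 1.19 t 53.48
 shift_cm now-axes [ 0.14 -0.04  1.8 ] final-axes [ 0.15 -0.04  1.8 ] turn [ 0.07 -0.13  0.  ]
```

View pics/aa.png

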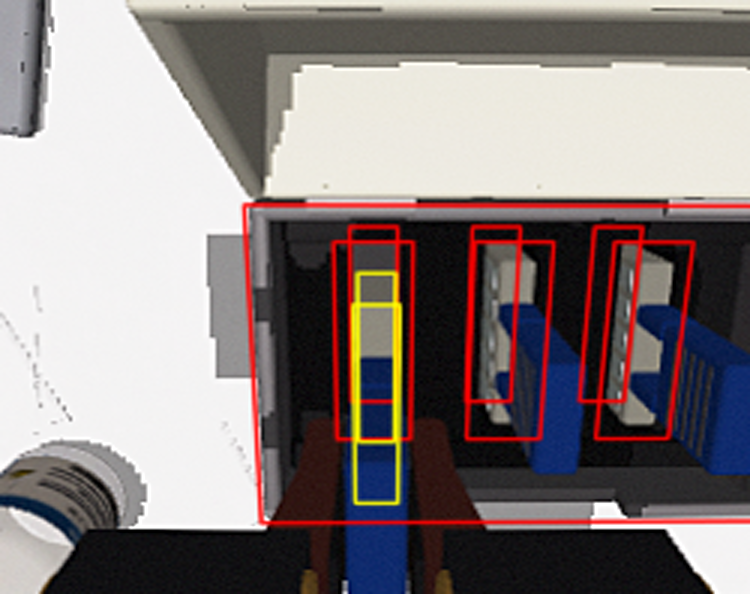

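```bash
python3 -m handwheel '[0.1,0,1.5,0,-0.1,0, 0,0,1.3,0,0,0, 0,0,1.2,0,0,0]'; python3 -m handwheel '[0,0,0.8,0,0,0, 0,0,0.2,0,0,0]';python3 - <<'E'
from station import *
from h import *
go(.485,-.0765,.115,-88)
E
```

```text
clock: 53.9
tcp_pos: [0.486, -0.0767, 0.1272]
orientation: [3.139, 0.054, 0.006]
contact_force: [-0.3, 0.4, -0.4]
finger_gap: 0.131
clock: 54.15
tcp_pos: [0.4854, -0.0766, 0.1153]
orientation: [3.14, 0.055, 0.003]
contact_force: [-6.9, 0.2, 28.5]
finger_gap: 0.135
tcp [ 0.4854 -0.0766  0.1153] ybear -88.01 F [-6.9  0.2 28.5] gap 1.19 t 54.15
 shift_cm now-axes [-0.03 -0.01  0.03] final-axes [-0.03 -0.01  0.03] turn [ 0.09 -0.1  -0.01]
```

```bash
python3 -m handwheel '[0,0,0,0,0,0, 0,0,0,0,0,0, 0,0,0,0,0,0, 0,0,0,0,0,0]' 2.8;python3 -m handwheel '[0,0,-2,0,0,0, 0,0,-3,0,0,0, 0,0,-4,0,0,0, 0,0,-5,0,0,0, 0,0,-5,0,0,0, 0,0,-5,0,0,0]'; python3 - <<'E'
from station import *
from h import *
go(.634,.3246,.36,-88)
slotview('pics/ab.png',(130,60,260,220))
s=camera("scene"); cv2.imwrite("pics/ab_s.png",cv2.resize(s[90:260,220:390],None,fx=3.5,fy=3.5,interpolation=cv2.INTER_CUBIC))
E
```

```text
clock: 54.65
tcp_pos: [0.4861, -0.0766, 0.1161]
orientation: [3.139, 0.055, 0.006]
contact_force: [0.2, 0.5, 0.2]
finger_gap: 0.317
clock: 55.4
tcp_pos: [0.483, -0.0761, 0.3603]
orientation: [3.141, 0.055, -0.006]
contact_force: [0.8, 0.2, -0.0]
finger_gap: 0.317
tcp [ 0.483  -0.0761  0.3603] ybear -87.99 F [ 0.8  0.2 -0. ] gap 2.79 t 55.4
 shift_cm now-axes [ 16.5  -39.52  -0.06] final-axes [ 1.649e+01 -3.952e+01  3.000e-02] turn [0.03 0.21 0.01]
```

View pics/ab.png

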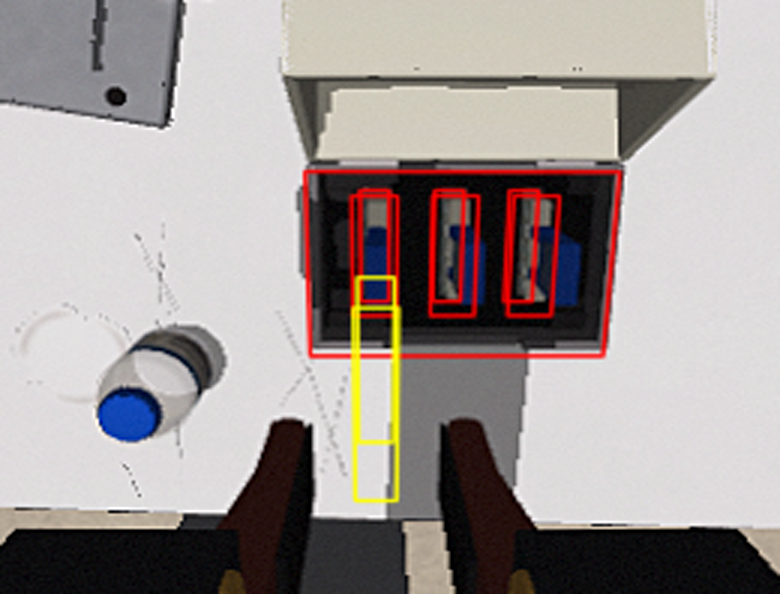

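View pics/ab_s.png

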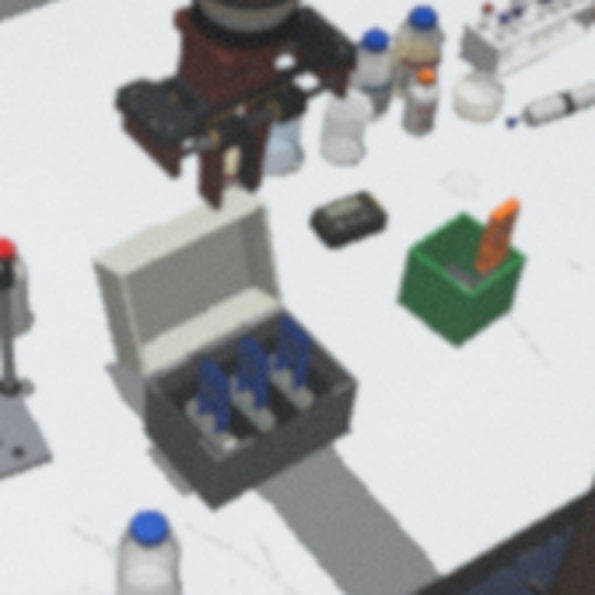

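```bash
python3 -m handwheel '[3,0,0,0,0,0, 4,0.8,0,0,0,0, 4,0.8,0,0,0,0, 4,0.8,0,0,0,0, 3,0.8,0,0,0,0, 0,0,0,0,0,0]' 0 20; python3 - <<'E'
from station import *
from h import *
go(.662,-.1155,.19,-88)
im=camera("wrist"); cv2.imwrite("pics/ac.png",im)
E
```

```text
clock: 56.25
tcp_pos: [0.6708, -0.1027, 0.3632]
orientation: [3.138, 0.054, 0.008]
contact_force: [-0.5, 0.2, -0.4]
finger_gap: 0.005
tcp [ 0.6708 -0.1027  0.3632] ybear -88.01 F [-0.5  0.2 -0.4] gap 0.05 t 56.25
 shift_cm now-axes [-1.01  1.2  17.32] final-axes [-0.92  1.25 17.32] turn [ 0.16 -0.31 -0.01]
```

View pics/ac.png

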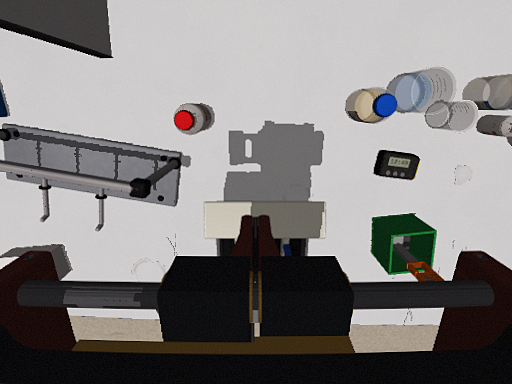

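```bash
python3 - <<'E'
from station import *
from h import *
m=camera_model("wrist")
for z in(.16,.166,.175): print(z,back((265,201.5),m,z))
for th in(1.8,1.9,1.95):
    P=np.array([[.056-.112*np.cos(th)+.05*np.sin(th),-.015,.08+.112*np.sin(th)+.05*np.cos(th)]]); print(th,P, proj(tw(BOX,P),m))
E
```

```text
0.16 [ 0.62703641 -0.11786888  0.16      ]
0.166 [ 0.62922715 -0.11753832  0.166     ]
0.175 [ 0.63251326 -0.11704249  0.175     ]
1.8 [[ 0.13013902 -0.015       0.17771083]] [[275.85905387 213.27872557]]
1.9 [[ 0.13952344 -0.015       0.16982113]] [[275.56091782 204.427542  ]]
1.95 [[ 0.14390824 -0.015       0.16553445]] [[275.38982138 200.2201434 ]]
```

```bash
python3 -m handwheel '[0,1,3,0.1,-0.3,0, 0,0,4,0,0,0, 0,0,4,0,0,0, 0,0,4,0,0,0, 0,0,3,0,0,0, 0,0,0,0,0,0]'; python3 - <<'E'
from station import *
from h import *
go(.662,-.1155,.175,-88)
im=camera("wrist"); cv2.imwrite("pics/ad.png",im)
s=camera("scene"); cv2.imwrite("pics/ad_s.png",cv2.resize(s[90:260,220:390],None,fx=3.5,fy=3.5,interpolation=cv2.INTER_CUBIC))
E
```

```text
clock: 57.05
tcp_pos: [0.6651, -0.1111, 0.1814]
orientation: [3.14, 0.056, 0.003]
contact_force: [-0.8, 0.3, 0.2]
finger_gap: 0.006
tcp [ 0.6651 -0.1111  0.1814] ybear -87.94 F [-0.8  0.3  0.2] gap 0.05 t 57.05
 shift_cm now-axes [-0.32  0.42  0.64] final-axes [-0.32  0.42  0.64] turn [ 0.05 -0.1   0.06]
```

View pics/ad_s.png

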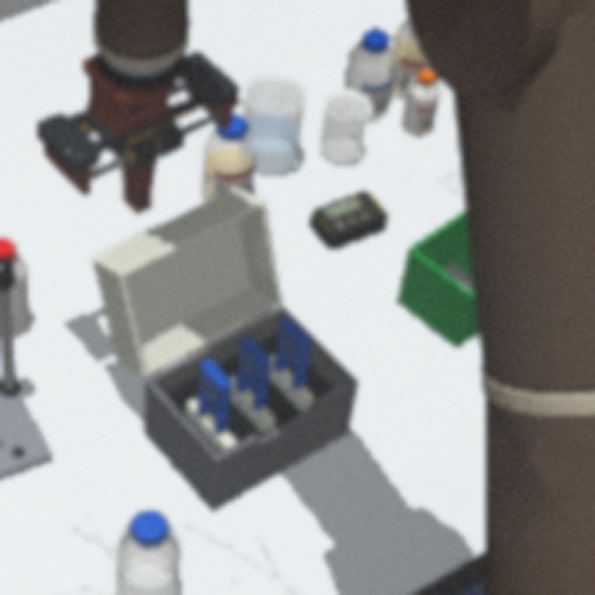

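View pics/ad.png

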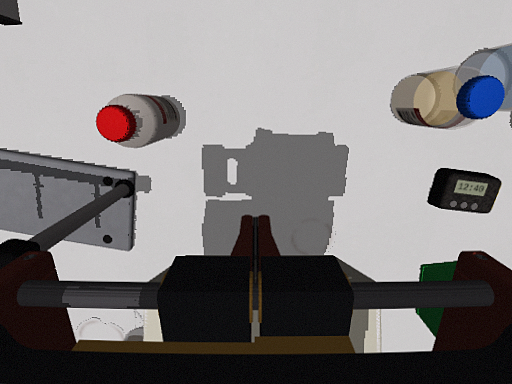

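```bash
python3 -m handwheel '[-0.5,0,0.5,0,0,0, -1.2,0,0,0,0,0, -1.2,0,0,0,0,0, -1.2,0,0,0,0,0]'; python3 - <<'E'
from station import *
from h import *
go(.603,-.115,.18,-88)
s=camera("scene"); cv2.imwrite("pics/ae_s.png",cv2.resize(s[90:260,220:390],None,fx=3.5,fy=3.5,interpolation=cv2.INTER_CUBIC))
E
```

```text
clock: 57.65
tcp_pos: [0.6333, -0.1125, 0.1884]
orientation: [3.137, 0.057, 0.051]
contact_force: [20.6, 0.4, 16.5]
finger_gap: 0.003
tcp [ 0.6333 -0.1125  0.1884] ybear -87.91 F [20.6  0.4 16.5] gap 0.03 t 57.65
 shift_cm now-axes [-3.06  0.13  0.74] final-axes [-3.04  0.14  0.84] turn [ 0.22 -1.87  0.09]
```

View pics/ae_s.png

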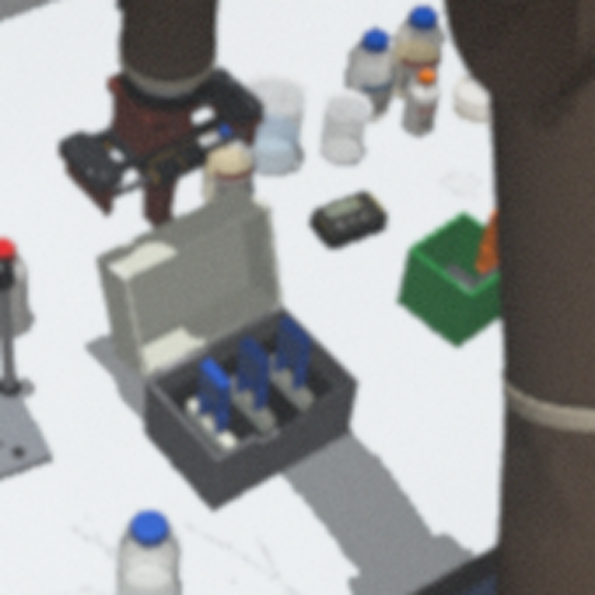

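```bash
python3 -m handwheel '[-0.5,0,-0.6,0,-0.5,0, -1.0,0,-0.9,0,-0.5,0, -1.2,0,-0.8,0,-0.5,0]'; python3 - <<'E'
from station import *
from h import *
go(.603,-.115,.21,-88)
s=camera("scene"); cv2.imwrite("pics/af_s.png",cv2.resize(s[90:260,220:390],None,fx=3.5,fy=3.5,interpolation=cv2.INTER_CUBIC))
E
```

```text
clock: 58.08
tcp_pos: [0.6031, -0.1136, 0.214]
orientation: [3.137, 0.057, 0.014]
contact_force: [2.1, -0.1, -1.3]
finger_gap: 0.003
tcp [ 0.6031 -0.1136  0.214 ] ybear -87.92 F [ 2.1 -0.1 -1.3] gap 0.03 t 58.08
 shift_cm now-axes [-0.02  0.14  0.4 ] final-axes [-0.02  0.14  0.4 ] turn [ 0.26 -0.49  0.08]
```

View pics/af_s.png

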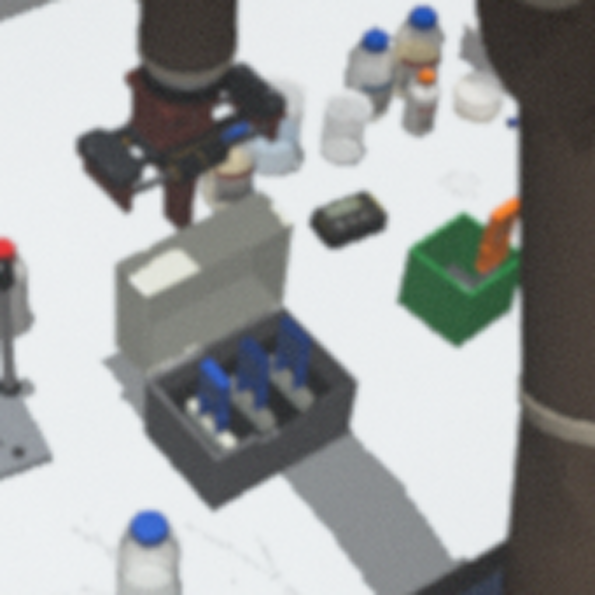

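```bash
python3 -m handwheel '[-1.4,0,-0.5,0,-0.4,0, -1.5,0,-0.35,0,0,0, -1.5,0,-0.1,0,0,0]'; python3 - <<'E'
from station import *
from h import *
go(.487+.06+.01,-.116,.2,-88)
s=camera("scene"); cv2.imwrite("pics/ag_s.png",cv2.resize(s[90:260,220:390],None,fx=3.5,fy=3.5,interpolation=cv2.INTER_CUBIC))
E
```

```text
clock: 58.5
tcp_pos: [0.5557, -0.1154, 0.2252]
orientation: [3.136, 0.056, 0.003]
contact_force: [1.4, 1.0, 0.7]
finger_gap: 0.005
tcp [ 0.5557 -0.1154  0.2252] ybear -87.94 F [1.4 1.  0.7] gap 0.04 t 58.5
 shift_cm now-axes [0.12 0.06 2.52] final-axes [0.13 0.07 2.52] turn [ 0.28 -0.09  0.06]
```

View pics/ag_s.png

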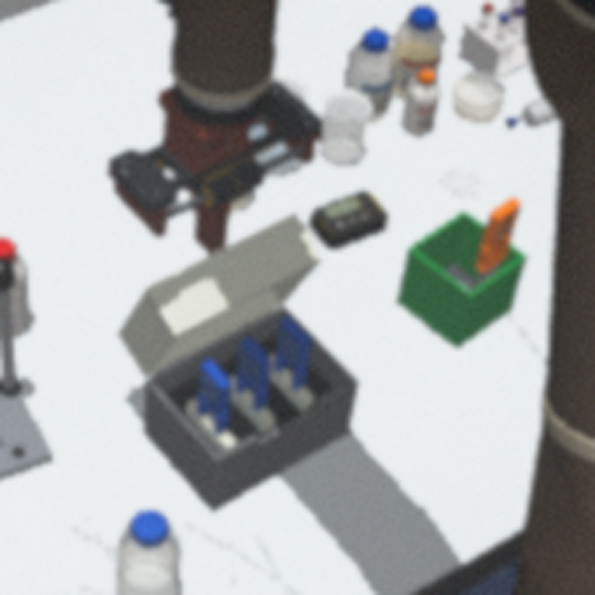

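```bash
python3 -m handwheel '[2.5,0,0,0,0,0, 0.5,0,0,0,0,0, 0,0,1.5,0,0,0, 0,0,1.5,0,0,0, -1.5,0,0,0,0,0, 0,0,0,0,0,0]'; python3 - <<'E'
from station import *
from h import *
go(.487+.08,-.116,.194,-88)
s=camera("scene"); cv2.imwrite("pics/ah_s.png",cv2.resize(s[90:260,220:390],None,fx=3.5,fy=3.5,interpolation=cv2.INTER_CUBIC))
E
```

```text
clock: 59.3
tcp_pos: [0.5634, -0.1159, 0.1901]
orientation: [3.136, 0.054, -0.012]
contact_force: [0.3, -0.2, 1.2]
finger_gap: 0.001
tcp [ 0.5634 -0.1159  0.1901] ybear -88.03 F [ 0.3 -0.2  1.2] gap 0.01 t 59.3
 shift_cm now-axes [ 0.35  0.03 -0.39] final-axes [ 0.36  0.03 -0.39] turn [ 0.27  0.43 -0.03]
```

View pics/ah_s.png

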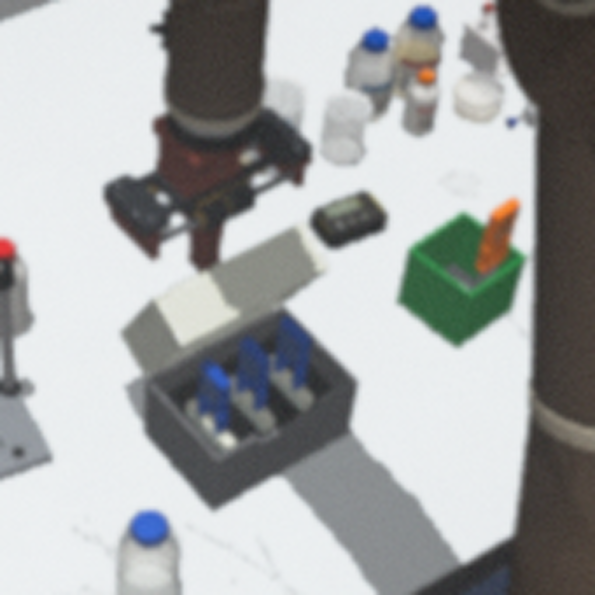

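```bash
python3 -m handwheel '[-1.2,0,-0.3,0,0.4,0, -1.5,0,0,0,0,0, -1.5,0,0.3,0,0,0]'; python3 - <<'E'
from station import *
from h import *
go(.487+.04,-.117,.19,-88)
s=camera("scene"); cv2.imwrite("pics/ai_s.png",cv2.resize(s[90:260,220:390],None,fx=3.5,fy=3.5,interpolation=cv2.INTER_CUBIC))
E
```

```text
clock: 59.72
tcp_pos: [0.521, -0.117, 0.19]
orientation: [3.137, 0.055, 0.004]
contact_force: [1.4, 0.7, -0.4]
finger_gap: 0.005
tcp [ 0.521 -0.117  0.19 ] ybear -87.99 F [ 1.4  0.7 -0.4] gap 0.04 t 59.73
 shift_cm now-axes [0.6  0.02 0.  ] final-axes [0.6  0.02 0.  ] turn [ 0.26 -0.13  0.01]
```

View pics/ai_s.png

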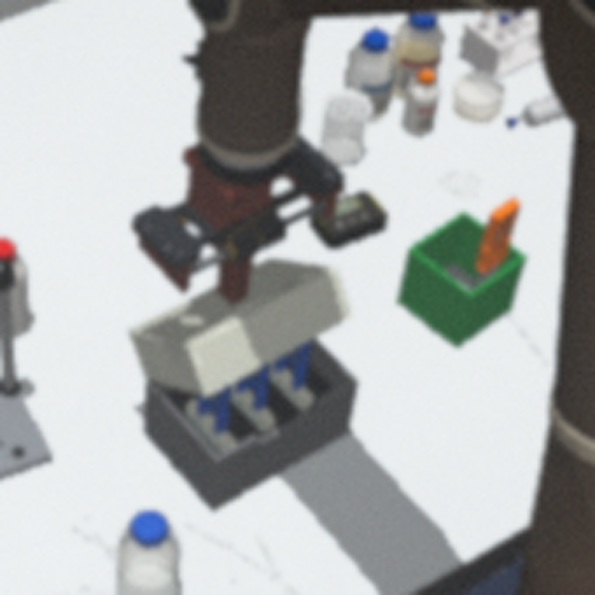

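```bash
python3 -m handwheel '[-1.4,0,0.5,0,0,0, -1.3,0,0.8,0,0,0, -1.1,0,1.0,0,0,0]'; python3 - <<'E'
from station import *
from h import *
go(.487-.019+.01,-.117,.155,-88)
s=camera("scene"); cv2.imwrite("pics/aj_s.png",cv2.resize(s[90:260,220:390],None,fx=3.5,fy=3.5,interpolation=cv2.INTER_CUBIC))
E
```

```text
clock: 60.15
tcp_pos: [0.4792, -0.1189, 0.1668]
orientation: [3.136, 0.054, 0.004]
contact_force: [0.7, 0.2, 1.8]
finger_gap: 0.007
tcp [ 0.4792 -0.1189  0.1668] ybear -88.04 F [0.7 0.2 1.8] gap 0.06 t 60.15
 shift_cm now-axes [-0.11 -0.2   1.18] final-axes [-0.11 -0.19  1.18] turn [ 0.3  -0.12 -0.04]
```

View pics/aj_s.png

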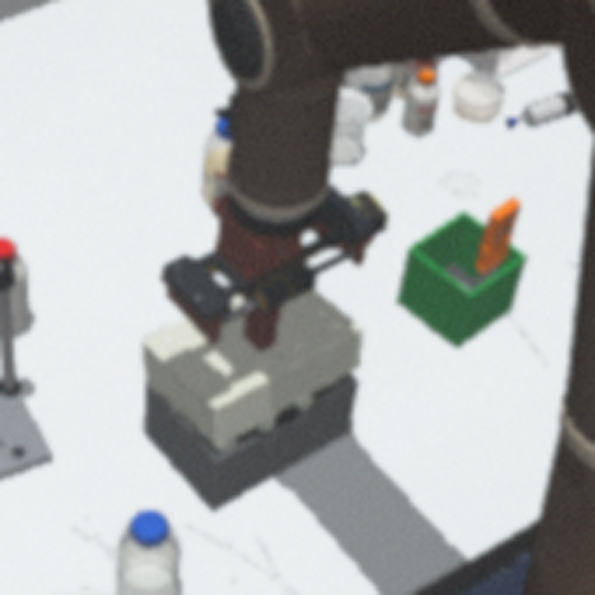

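```bash
python3 -m handwheel '[-0.4,0,0.6,0,0,0, -0.2,0,0.4,0,0,0, 0,0,0.2,0,0,0]'; python3 -m handwheel '[0,0,0.2,0,0,0]'
```

```text
clock: 60.58
tcp_pos: [0.4701, -0.1193, 0.1549]
orientation: [3.136, 0.053, -0.004]
contact_force: [-13.8, 2.0, 42.3]
finger_gap: 0.008
clock: 60.7
tcp_pos: [0.4701, -0.1193, 0.155]
orientation: [3.135, 0.052, -0.004]
contact_force: [-11.1, 2.6, 29.8]
finger_gap: 0.007
```

```bash
python3 -m handwheel '[0,0,-1,0,0,0, 0,0,-3,0,0,0, 0,0,-5,0,0,0, 0,0,-5,0,0,0, 0,0,-5,0,0,0, -4,0,-2,0,0,0, -4,0,0,0,0,0, -4,0,0,0,0,0]'; python3 - <<'E'
from station import *
from h import *
go(.4,-.12,.35,-88)
for n in("wrist","scene","top"): cv2.imwrite(f"pics/ak_{n}.png",camera(n))
s=camera("scene"); cv2.imwrite("pics/ak_s.png",cv2.resize(s[90:260,220:390],None,fx=3.5,fy=3.5,interpolation=cv2.INTER_CUBIC))
s=cv2.imread("pics/ak_top.png"); cv2.imwrite("pics/ak_t.png",cv2.resize(s[145:285,190:410],None,fx=3.6,fy=3.6,interpolation=cv2.INTER_CUBIC))
E
```

```text
clock: 61.7
tcp_pos: [0.3503, -0.1217, 0.3714]
orientation: [3.137, 0.058, -0.008]
contact_force: [-0.0, 0.2, 0.5]
finger_gap: 0.005
tcp [ 0.3503 -0.1217  0.3714] ybear -87.9 F [-0.   0.2  0.5] gap 0.04 t 61.7
 shift_cm now-axes [4.99 0.   2.11] final-axes [4.98 0.   2.14] turn [0.24 0.29 0.1 ]
```

View pics/ak_s.png

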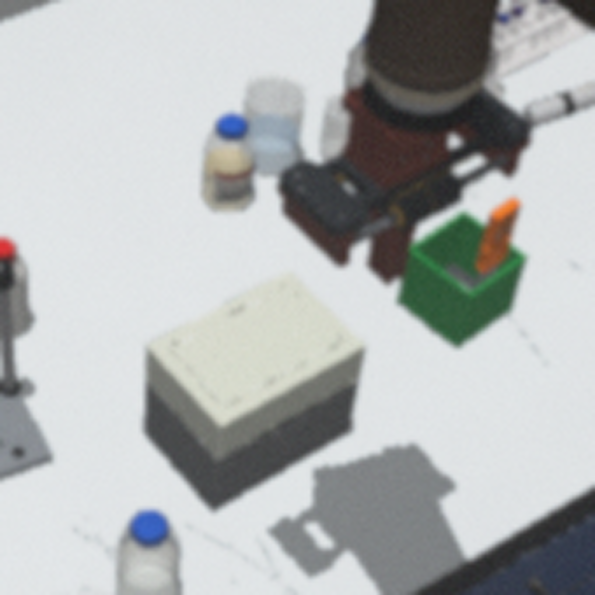

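View pics/ak_t.png

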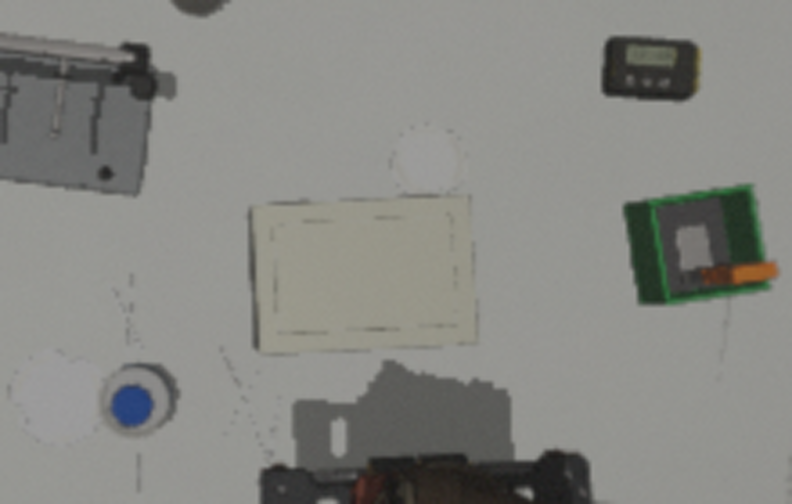

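View pics/ak_wrist.png

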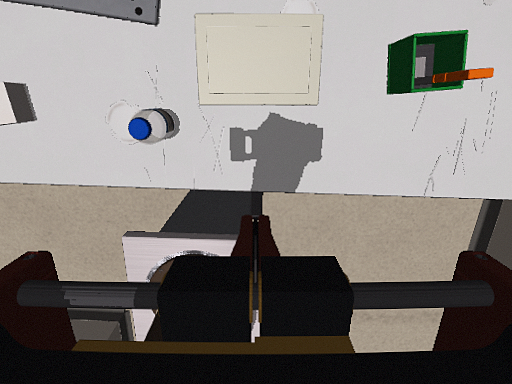

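```bash
python3 - <<'E'
from station import *
from h import *
T,S=camera_model("top"),camera_model("scene")
print('tab top',back(px([(755,271)],(190,145),3.6)[0],T,.155))
a=cv2.imread("pics/a_top.png").astype(int);b=cv2.imread("pics/ak_top.png").astype(int)
d=abs(a-b).max(2)
for n,(y0,y1,x0,x1) in dict(box=(195,247,255,325),caddy=(195,232,360,406),timer=(152,176,355,386),redcap=(125,150,233,255),blue=(243,270,215,242)).items(): print(n,(d[y0:y1,x0:x1]>30).sum())
a=cv2.imread("pics/a_scene.png").astype(int);b=cv2.imread("pics/ak_scene.png").astype(int);d=abs(a-b).max(2)
print('scene box',(d[165:235,258:328]>30).sum(),'timer',(d[140:165,305:335]>30).sum())
L=[];E=[]
s=cv2.imread("pics/ak_scene.png")
c=[.4818,-.4043,np.radians(7.6)]
P=[[x,y,z] for z in(.11,.155) for x,y in((-.006,-.017),(.006,-.017),(.006,.017),(-.006,.017))]
Ed=[(i,(i+1)%4) for i in range(4)]+[(4+i,4+(i+1)%4) for i in range(4)]+[(i,i+4) for i in range(4)]
draw(s,S,c,P,Ed); t=cv2.imread("pics/ak_top.png"); draw(t,T,c,P,Ed)
cv2.imwrite("pics/al.png",np.hstack([cv2.resize(s[130:200,325:395],(420,420)),cv2.resize(t[180:240,360:420],(380,420))]))
E
```

```text
tab top [ 0.48464428 -0.40606601  0.155     ]
box 9
caddy 170
timer 0
redcap 0
blue 0
scene box 229 timer 526
```

View pics/al.png

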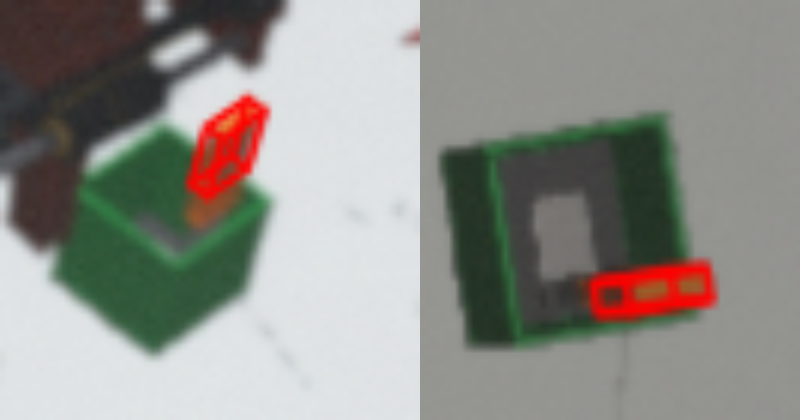

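```bash
python3 - <<'E'
import cv2,numpy as np
a=cv2.imread("pics/a_scene.png");b=cv2.imread("pics/ak_scene.png")
d=cv2.absdiff(a,b)
c=[cv2.resize(i[160:240,250:335],None,fx=3.1,fy=5,interpolation=cv2.INTER_CUBIC) for i in(a,b,d)]
cv2.imwrite("pics/am.png",np.hstack(c))
E
```

```text
(no output)
```

View pics/am.png

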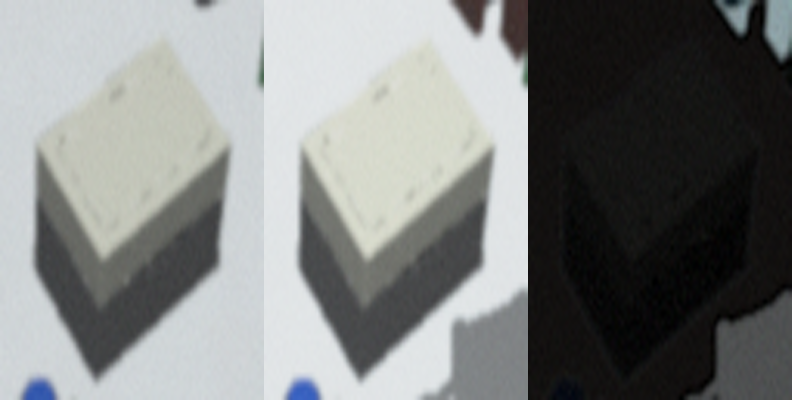

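Apart from a global brightness change and the arm's shadow, the box looks the same as at the start, so the lid is fully shut. The opener stands upright and the robot is clear, so I'm handing in.

```bash
python3 -m handwheel '[0,0,0,0,0,0, 0,0,0,0,0,0]'; python3 -c "
from station import *
print(finish_job())"
```

```text
clock: 62.15
tcp_pos: [0.3528, -0.1215, 0.3712]
orientation: [3.137, 0.058, -0.008]
contact_force: [-0.4, -0.2, -0.1]
finger_gap: -0.0
the job is handed in; nothing more can be done
None
```

I handed the job in at about 62 s. `finish_job()` reports no verdict, so what follows rests on my own checks.

**What was done:**
- **Opener:** I took it off its hook, levered the lid up with its blade in the notch, and swung the lid back to about 1.93 rad. I then stood it blade down in the green caddy.
- **Carriers:** All three were there. Each was lifted off its hook and stood upright in its own slot.
- **Lid:** I pushed it shut with the closed fingers.

**Last checks:**
- **Lid shut:** The top camera shows the box almost exactly as at the start. The scene camera differs there only by brightness and the arm's shadow. The fingers stopped on the lid at the height expected when it is shut.
- **Opener:** An upright model of it lines up with both the top and scene pictures.
- **Bystanders:** The timer, red-cap bottle and blue-cap bottle are unchanged in the top camera. At the end the arm hid the timer from the scene camera, so that view could not confirm it.
- **Carriers:** I last saw them seated upright just before the lid closed.
- **Caddy:** I saw no sign that it was knocked aside.

**Forces:** The highest readings were about 46 N seating the first carrier and 42 N pressing the lid shut. Both were made through the fingers or what they held, and were well under the 120 N wrist limit.

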